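# Stand the fallen core box half up and clip it into its lane

## Robot

A 6-joint arm with a two-finger parallel gripper is mounted at the origin on the work surface. World frame = base frame: x ahead of the robot, y to its left, z up, the work surface at z = 0. Lengths are in m, angles in rad, forces in N, time in s.
With the tool pointing down it reaches from about 0.375 to 0.925 m from the base axis. Payload 5.7 kg.
Tool frame: the origin (TCP) lies at the very end of the fingers, on their centre line; the grasp point (between the pads) lies 19 mm behind it (grasp_offset is the distance from the TCP to the grasp point, in m); z points along the fingers, y is the direction in which the jaws open and shut (so a half turn about z gives the same grasp; the last joint's range is limited). The gripper opens to 85 mm and grips with 20 to 120 N. Pads are 22 mm wide; open, the fingers measure 114 mm over their backs; the gripper's body (76 mm by 85 mm) begins 54 mm behind the grasp point. The pads swing forward as they close: fully open they stand 13 mm farther back than shut.
Start: joints at [-1.32, 0.359, 1.51, -0, 1.272, -0.115], TCP at [0.215, -0.56, 0.231] pointing down, gripper open.
Joint ranges: [-2.97, 2.97], [-1.01, 2.36], [0.21, 2.38], [-0.96, 4.11], [0.2, 2.71], [-2.98, 2.98]. Speed limits (rad/s): [2.39, 2.39, 3.14, 3.14, 3.14, 3.14].

## Interface

Orientations are given as [roll, pitch, yaw] about the fixed x, y, z axes, in that order (R = Rz(yaw) Ry(pitch) Rx(roll)).
In Python, from bench import * gives the robot as it stands.
- The arm moves only by the tool send_rows, never from a script. Its argument "increments" is a list of rows, each a list of 7 numbers: the shift along the tool's x, y, z in m, then the turn, a rotation vector about the tool's x, y, z in rad, then the finger opening in m, from 0 to 0.0854. A call has 1 to 5 rows; each row shifts and turns the pose as measured when the row begins, along the tool's axes as they then stand; what a row does not reach is not made up. A row lasts 1/10 s, in which the tool goes at most 50 mm and 8.59 degrees, less where a joint would pass 70% of its speed; a pose out of reach is approached as far as the arm can. A call with a gripper value outside its range is refused whole. The fingers move at their own pace and stop on an object; the grip force is fixed at half the most. Time passes only in rows, so rows that do not move let the fingers close. It gives the time, the measured TCP pose, the force and the opening at its end, in the units of the state.
- sense(): the state, without advancing time (a new reading comes with each control period).
- capture(name): name is "scene" or "top" or "wrist"; returns a dict with "color" (480x640x3 uint8, red, green, blue), "depth" (480x640 float32, m along the optical axis (not along the pixel's ray), 0 where there is no reading), "fx", "fy", "cx", "cy" (pixels), "eye" and "attitude" of the camera in the world. Camera axes: x right, y up, looking along -z (the intrinsics and any distortion apply to the point x, -y, -z); pixel columns grow to the right and rows downward; lengths in m; the calibration is good to about 2 mm. The wrist camera is an equidistant fisheye: a pixel r from the principal point sees the ray r / f radians off the axis. A picture is of the moment at which its call begins.
- close_job(): hands the job in, once; it reports no verdict.
Trained networks look in the newest picture that a camera, given by its name, has taken for a name from the list of things; names that differ only in an ending like _2 or _b are one class to them, and where a whole thing is asked for, a point or a joint stands for the part that bears it (a point fixed in the world has none). Each returns a list of dicts, best first, with "confidence" (0 to 1); they miss things now and then, are a little off and sometimes report something else, mostly with a low value. They report only what shows in the picture. A call takes as long as a camera call. They do not tell look-alikes from the thing itself.
- recognise(name, camera): "rect" ([left, top, right, bottom] in pixels, round what is visible of it).
- outline_of(name, camera): "pixels" (480x640 bool, what is visible of it) and "rect" ([left, top, right, bottom] in pixels, round what is visible of it).
The state is a dict: "time_s": time; "qpos": joint angles; "joint_velocities": joint speeds; "effort": joint torques, N m; "position": TCP position; "ee_rot": TCP orientation; "force": force on the tool from outside, world axes, zero at the start; "ft_torque": the same for the moment, N m; "opening": opening from 0.0 (shut) to 1.0 (fully open).
Only numpy, scipy, OpenCV 4.12 (cv2) and the standard library are available. Lean on these libraries where they do the work, as an engineer would, in place of code of your own. Each camera call takes 0.05 s, during which the arm holds its last target. There are 200 camera calls.

## Task

The green core box half has toppled over on the bench. Stand it upright on the bench at the mouth of the empty, green-marked lane of the rack, beaded edge towards the rack, then push it in along the lane until it has snapped past the spring clip and is fully home against the back board. Leave it standing there and do not disturb the other core box halves or the things lying on the bench.

Things in the scene. Friction and masses are not known exactly. Their poses are not given: they have to be found in the camera images.
- green_mid (a point): centre of the green core box half, a loose wooden block of 0.25 to 0.45 kg: 80 mm deep (its x), 44 mm thick (y), 130 mm tall (z, foot to top). It starts lying on its beaded edge: x points down, z level from foot to top end, centre 40 mm above the bench. Plain back edge at x = -40 mm. The +y face has a cavity 32 x 68 mm, 18 mm deep, below the solid top block
- green_grip (a point): point in the green half, 44 mm above green_mid along its z and 10 mm towards its back edge (-x): the middle of the solid top block (42 mm high, 44 mm thick across y), good to grip across y. Same axes as green_mid
- green_nose (a point): middle of the beaded edge of the green half, 40 mm along x from green_mid, in the bead's flat front face. The bead (12 mm deep, corners rounded to 6 mm) goes into the rack first; behind it each broad face has a clip pocket, 7 mm deep, 12 to 28 mm on the x side of the centre, 20 to 88 mm above the foot
- home (a point): point on the bench in the middle of the empty green-marked lane, exactly under the green half's centre when fully home. x points level into the lane towards the plywood back board (90 mm high, its face 40 mm beyond), y across, z up. The rack is fixed, its yaw varies. Four lanes at 100 mm pitch; the lane floor is the bench; a green strip is painted from 120 mm before to 30 mm past this point
- mouth (a point): point on the bench on the lane's middle line, 85 mm before home, clear of the rack: room to stand the half. From 40 to 15 mm before home, flared wooden guides 25 mm high narrow the lane to 52 mm, which goes on to 15 mm past home. The halves in the lanes beside reach to 40 mm before home, 56 mm clear between one half and the next lane's
- clip (a point): midway between the lane's two spring-loaded upright steel rollers, 22 mm past home; rollers reach 40 to 84 mm above the bench, gap 37 mm. The bead spreads them when the half is about 21 to 12 mm short of home (about 10 to 15 N of push), then they snap into its pockets. Dark posts 90 mm high, 80 mm apart, stand outside them
- red_half: red core box half of the same size standing clipped in another lane of the rack; origin at the centre of its foot. Leave alone
- yellow_half: yellow core box half, likewise. Leave alone
- grey_half: grey core box half, likewise. Leave alone
- vent_rod: brass vent rod, 6 mm thick, 325 mm long with a 46 mm ring at its end, lying on the bench; origin in the middle of the ring, rod along x. Leave alone
- mallet: hornbeam mallet lying on the bench: head 60 x 110 x 66 mm high, handle 240 mm along -x; origin under the head. Leave alone
- iron_weight: dark cast iron weight with a knob, 84 mm across, 94 mm high, 2.2 kg; origin under it. Leave alone
Not all that is in view belongs to the job. What is shaped like the part that bears green_mid but blue or purple is not meant.

How it is judged:
By the outcome, as a careful person would: the job done as asked, in the order asked, and still so for the second after the job is handed in, with the robot touching nothing.
It also fails if it takes over 64 s, if anything falls off the work surface, if the arm or the gripper's body presses on something with over 40 N, if the wrist force passes 120 N, or if a joint passes its speed limit or range.

## Working session

There is one attempt and no reset: what is moved stays moved. The work goes in short steps, Python scripts to look and compute and a tool call to move; the robot and the scene stay as the last step left them, time stands still between calls to the robot, and variables do not carry over. Pictures are saved under pics/ and viewed, about 8 in all and at most 12, crops included, and the job is handed in when it is done.

Besides the shell and the picture viewer there is one more tool, called after "Call:" in YAML: its name, and indented under it one key for each argument. send_rows: Moves the arm, as the interface text tells. Its arguments: {"type":"object","properties":{"increments":{"type":"array","items":{"type":"array","items":{"type":"number"}}}},"required":["increments"]}

```bash
ls; mkdir -p pics; cat > h.py <<'E'
from bench import *
import numpy as np, cv2
from scipy.spatial.transform import Rotation as R
def att(c):
    a=np.array(c["attitude"],float)
    return a if a.shape==(3,3) else (R.from_euler('xyz',a).as_matrix() if a.size==3 else R.from_quat(a).as_matrix())
def cloud(c):
    d=c["depth"];v,u=np.mgrid[0:480,0:640]
    p=np.stack([(u-c["cx"])/c["fx"]*d,-(v-c["cy"])/c["fy"]*d,-d],-1)
    return p@att(c).T+np.array(c["eye"])
def save(c,n): cv2.imwrite("pics/"+n+".png",cv2.cvtColor(c["color"],cv2.COLOR_RGB2BGR))
E
python3 - <<'E'
from h import *
for n in ("scene","top"):
    c=capture(n); save(c,n+"0"); print(n,c["eye"],c["attitude"],c["fx"],c["cx"],c["cy"])
    np.savez(n+"0.npz",p=cloud(c),c=c["color"],d=c["depth"])
    for t in ("green_mid","home","red_half","vent_rod","mallet","iron_weight"):
        print(t,[(r["rect"],round(r["confidence"],2)) for r in recognise(t,n)][:3])
print(sense())
E
```

```text
pics
scene [1.07028728 0.51064022 1.09277348] [ 6.49893867e-01 -1.87451476e-03  2.29267171e+00] 467.3692998944738 316.77124423779355 246.75150161668043
green_mid [([325.2, 222.0, 371.1, 260.8], 0.67), ([277.7, 166.4, 316.6, 207.6], 0.6), ([358.7, 288.9, 409.7, 330.0], 0.56)]
home [([279.7, 267.5, 310.0, 296.0], 0.84)]
red_half [([285.4, 281.5, 320.5, 318.1], 0.74)]
vent_rod [([452.6, 276.8, 483.2, 389.3], 0.54)]
mallet [([181.0, 137.3, 237.1, 200.8], 0.68), ([321.7, 223.3, 368.8, 261.1], 0.15)]
iron_weight [([405.8, 384.0, 451.8, 427.0], 0.83)]
top [2.77354508e-01 7.41521861e-04 1.47337152e+00] [ 0.12704625  0.01934475 -1.59849868] 565.355849714291 313.1850287746626 233.7912943654487
green_mid [([206.9, 192.7, 252.4, 242.7], 0.9), ([282.3, 237.2, 336.2, 275.9], 0.87), ([398.6, 255.4, 424.4, 303.5], 0.71)]
home [([315.0, 153.1, 334.2, 212.7], 0.82)]
red_half [([270.4, 137.4, 292.4, 182.4], 0.8), ([283.6, 238.2, 336.0, 275.8], 0.71)]
vent_rod [([133.8, 238.4, 189.0, 306.3], 0.56), ([349.1, 133.9, 372.7, 179.8], 0.55)]
mallet [([472.9, 193.6, 594.8, 246.0], 0.6)]
iron_weight [([126.3, 156.3, 162.0, 192.6], 0.89)]
{'time_s': 0.7, 'qpos': array([-1.32009542e+00,  3.58781735e-01,  1.51032803e+00,  7.71070860e-06,
        1.27252423e+00, -1.15075699e-01]), 'joint_velocities': array([-0.00182663,  0.00126995,  0.00076159, -0.00057614, -0.00083716,
        0.00083951]), 'effort': array([-1.97164736e-03, -5.27433836e+01, -2.79000628e+01, -1.90835854e-04,
        1.77434074e-03, -5.88525793e-06]), 'position': array([ 0.21461501, -0.56030894,  0.23130511]), 'ee_rot': array([-3.14155243e+00, -1.20690808e-05,  3.65774338e-01]), 'force': array([-1.25243605,  0.74551801,  0.13645178]), 'ft_torque': array([ 0.02532272, -0.0031836 ,  0.02052955]), 'opening': 1.0024603060692925}
```

```bash
python3 -c "
import cv2,numpy as np
a=cv2.imread('pics/scene0.png');b=cv2.imread('pics/top0.png')
print(a.shape)"
```

```text
(480, 640, 3)
```

View pics/top0.png

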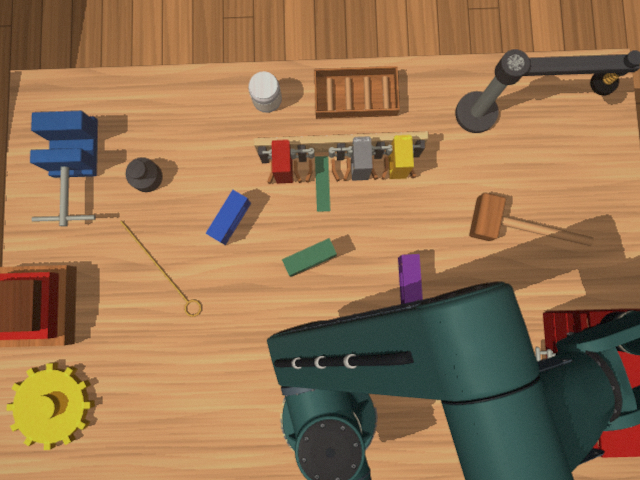

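View pics/scene0.png

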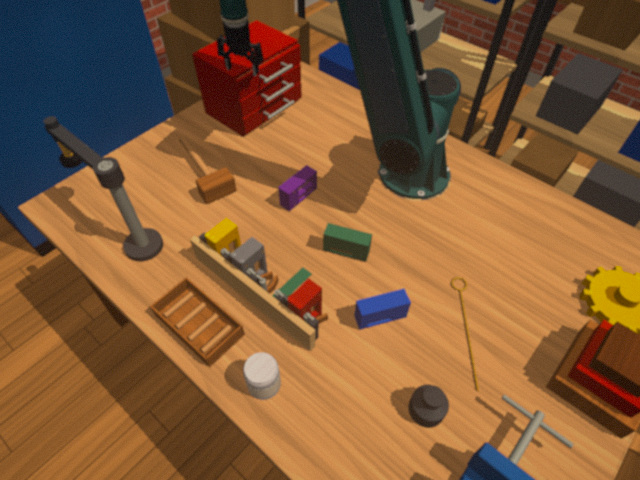

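Top view: rack with the green strip (centre ~(322,185)) opens toward the robot. The green half lies at (309,257), red at (281,160), grey at (362,158) and yellow at (403,157). Next I need numbers, and which end of the half is the top.

```bash
cat > m.py <<'E'
from h import *
z=np.load("top0.npz");p=z["p"];col=z["c"].astype(int)
hsv=cv2.cvtColor(z["c"],cv2.COLOR_RGB2HSV)
g=(hsv[...,0]>60)&(hsv[...,0]<95)&(hsv[...,1]>90)
def rect(m,n):
    q=p[m]; r=cv2.minAreaRect(q[:,:2].astype(np.float32)*1000); print(n,m.sum(),"z",np.median(q[:,2]).round(4),"mean",q.mean(0).round(4),"rect",np.round(r[0],1),np.round(r[1],1),round(r[2],2))
v,u=np.mgrid[0:480,0:640]
b=lambda x0,y0,x1,y1:(u>=x0)&(u<=x1)&(v>=y0)&(v<=y1)
rect(g&b(275,230,345,282)&(p[...,2]>.07)&(p[...,2]<.09),"half top")
rect(g&b(312,150,334,215)&(p[...,2]<.012),"strip")
for n,bb in dict(red=(265,135,297,188),grey=(348,130,376,184),yel=(389,132,417,184)).items():
    rect(b(*bb)&(p[...,2]>.122)&(p[...,2]<.14),n)
m=b(240,120,440,165)&(p[...,2]>.083)&(p[...,2]<.097); rect(m,"board+posts")
print("table z",np.median(p[b(200,260,260,300)][:,2]))
a=cv2.imread('pics/scene0.png')[215:265,315:380]; t=cv2.imread('pics/top0.png')[120:290,240:430]
a=cv2.resize(a,None,fx=6,fy=6,interpolation=3); t=cv2.resize(t,None,fx=2.1,fy=2.1,interpolation=3)
H=max(a.shape[0],t.shape[0]);o=np.zeros((H,a.shape[1]+t.shape[1],3),np.uint8);o[:a.shape[0],:a.shape[1]]=a;o[:t.shape[0],a.shape[1]:]=t
cv2.imwrite('pics/crop1.png',o);print(o.shape)
E
python3 m.py
```

```text
half top 18 z 0.079 mean [0.3895 0.0439 0.0793] rect [393.9  39.2] [ 33.2 108.8] 30.65
strip 7 z 0.0008 mean [ 6.238e-01 -1.900e-03  3.000e-04] rect [614.7  -1.6] [ 22.5 106. ] 75.65
red 585 z 0.1302 mean [0.6437 0.0962 0.1301] rect [644.9  96.4] [81.2 44.5] 1.16
grey 595 z 0.1297 mean [ 0.6461 -0.1035  0.1297] rect [ 646.8 -103.8] [81.2 44.6] 0.18
yel 604 z 0.1299 mean [ 0.6464 -0.2032  0.1299] rect [ 647.8 -203.5] [81.4 44.7] 0.06
board+posts 1704 z 0.0896 mean [ 0.6875 -0.0503  0.0895] rect [667.7 -54. ] [440.1  84.3] 89.76
table z 0.0001404002722544817
(357, 789, 3)
```

View pics/crop1.png

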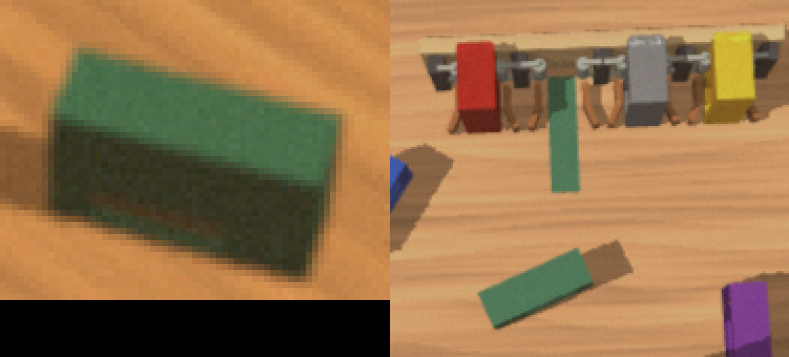

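```bash
cat >> m.py <<'E'
print("----")
c=col; g=(c[...,1]>c[...,0]+12)&(c[...,1]>c[...,2]+5)
hm=b(275,230,345,282)&(p[...,2]>.07)&(p[...,2]<.09)
rect(hm,"half top")
sm=g&b(312,150,334,215)&(p[...,2]<.012); rect(sm,"strip")
q=p[hm][:,:2]; r=cv2.minAreaRect(q.astype(np.float32)*1000); print(cv2.boxPoints(r).round(0).tolist())
# scene: side face residuals
s=np.load("scene0.npz");P=s["p"]
ctr=np.array(r[0])/1000
bx=cv2.boxPoints(r); e=[bx[1]-bx[0],bx[2]-bx[1]]; L=max(e,key=np.linalg.norm); L=L/np.linalg.norm(L); L=L*np.sign(L[1])
N=np.array([L[1],-L[0]]); N=N*np.sign(N[0]); print("long axis(+y)",L,"normal(+x)",N)
k=(abs((P[...,:2]-ctr)@L)<.07)&(abs((P[...,:2]-ctr)@N)<.03)&(P[...,2]>.004)
a_=((P[...,:2]-ctr)@L)[k]*1000;n_=((P[...,:2]-ctr)@N)[k]*1000;z_=P[...,2][k]*1000
print("n median grid: rows z 5..75 step10, cols along -65..65 step 13")
for z0 in range(0,80,10):
    print(z0,[ (round(float(np.median(n_[w])),0) if (w:=(z_>=z0)&(z_<z0+10)&(a_>=x0)&(a_<x0+13)).sum() else None) for x0 in range(-65,65,13)])
E
python3 m.py | sed -n '/----/,$p'
```

```text
----
half top 944 z 0.08 mean [0.4007 0.0346 0.0799] rect [400.9  34.4] [ 44.6 129.9] 22.75
strip 671 z 0.001 mean [ 0.5994 -0.0034  0.001 ] rect [600.4  -3.2] [146.7  33.1] 0.52
[[355.0, 86.0], [405.0, -34.0], [447.0, -17.0], [396.0, 103.0]]
long axis(+y) [-0.38671073  0.92220104] normal(+x) [0.92220104 0.38671073]
n median grid: rows z 5..75 step10, cols along -65..65 step 13
0 [22.0, 20.0, 20.0, 20.0, 19.0, 22.0, 21.0, 22.0, 23.0, 23.0]
10 [22.0, 21.0, 16.0, 18.0, 17.0, 17.0, 18.0, 22.0, 23.0, 22.0]
20 [22.0, 22.0, 21.0, 22.0, 22.0, None, 21.0, 22.0, 22.0, 22.0]
30 [23.0, 22.0, 22.0, 23.0, 23.0, 22.0, 23.0, 23.0, 23.0, 22.0]
40 [23.0, 21.0, 22.0, 23.0, 22.0, 22.0, 22.0, 22.0, 22.0, 22.0]
50 [22.0, 23.0, 23.0, 23.0, 22.0, 23.0, 23.0, 22.0, 22.0, 23.0]
60 [22.0, 22.0, 23.0, 23.0, 23.0, 23.0, 22.0, 23.0, 22.0, 22.0]
70 [7.0, 3.0, 10.0, 9.0, 9.0, 6.0, 5.0, 3.0, 11.0, 14.0]
```

The scene depth shows the visible face (facing +x) has the shallow clip pocket 12–28 mm above the bench, nearer the −y end. So the foot is at −y, the top at +y, and the cavity faces the robot.
- **Half centre:** (0.401, 0.0345), with its z axis at azimuth 112.75°.
- **Home:** about (0.646, −0.0036), yaw about 0.0095.

Now I move above it.

Call:
send_rows:
  increments:
    - [0.033, -0.036, -0.003, 0, 0, 0, 0.085]
    - [0.033, -0.036, -0.003, 0, 0, 0, 0.085]
    - [0.033, -0.036, -0.003, 0, 0, 0, 0.085]
    - [0.033, -0.036, -0.003, 0, 0, 0, 0.085]
    - [0.033, -0.036, -0.003, 0, 0, 0, 0.085]

```text
time_s: 1.2
position: [0.3053, -0.3341, 0.2454]
ee_rot: [3.136, 0.001, 0.357]
force: [0.6, 0.0, 0.7]
opening: 0.993
```

Call:
send_rows:
  increments:
    - [0.033, -0.036, -0.003, 0, 0, 0, 0.085]
    - [0.033, -0.036, -0.003, 0, 0, 0, 0.085]
    - [0.033, -0.036, -0.003, 0, 0, 0, 0.085]
    - [0.033, -0.036, -0.003, 0, 0, 0, 0.085]
    - [0.033, -0.036, -0.003, 0, 0, 0, 0.085]

```text
time_s: 1.7
position: [0.3979, -0.1022, 0.2612]
ee_rot: [3.132, -0.003, 0.354]
force: [1.5, -0.7, -0.2]
opening: 0.996
```

Call:
send_rows:
  increments:
    - [0.033, -0.036, -0.003, 0, 0, 0, 0.085]
    - [0.033, -0.036, -0.003, 0, 0, 0, 0.085]
    - [0.033, -0.036, -0.003, 0, 0, 0, 0.085]
    - [0, 0, 0, 0, 0, -0.14, 0.085]
    - [0, 0, 0, 0, 0, -0.14, 0.085]

```text
time_s: 2.2
position: [0.4561, 0.0441, 0.2719]
ee_rot: [3.128, -0.007, 0.648]
force: [-0.4, -0.1, 0.4]
opening: 0.993
```

```bash
python3 -c "
from bench import *;s=sense();print(s)"
```

```text
{'time_s': 2.2, 'qpos': array([-0.04975817,  0.10467147,  1.75132677, -0.00616681,  1.27211528,
        0.87465701]), 'joint_velocities': array([ 0.06909196,  0.00994394, -0.02561592,  0.02628612, -0.00904826,
       -1.36161915]), 'effort': array([  0.6128357 , -35.66465735, -28.58177662,   0.05286059,
        -0.14290333,   2.03972451]), 'position': array([0.456147  , 0.04407027, 0.27193422]), 'ee_rot': array([ 3.12841129, -0.00654371,  0.64819921]), 'force': array([-0.39205126, -0.1175751 ,  0.37600048]), 'ft_torque': array([ 0.00743403,  0.04175831, -0.02147642]), 'opening': 0.9933600665351083}
```

Call:
send_rows:
  increments:
    - [0, 0, 0, 0, 0, -0.14, 0.085]
    - [0, 0, 0, 0, 0, -0.14, 0.085]
    - [0, 0, 0, 0, 0, -0.14, 0.085]
    - [0, 0, 0, 0, 0, -0.14, 0.085]
    - [0, 0, 0, 0, 0, -0.14, 0.085]

```text
time_s: 2.7
position: [0.4565, 0.0462, 0.2726]
ee_rot: [3.126, 0.003, 1.382]
force: [-0.6, -0.2, -0.9]
opening: 0.996
```

Call:
send_rows:
  increments:
    - [0, 0, 0, 0, 0, -0.14, 0.085]
    - [0, 0, 0, 0, 0, -0.14, 0.085]
    - [0, 0, 0, 0, 0, -0.14, 0.085]
    - [0, 0, 0, 0, 0, -0.14, 0.085]
    - [0, 0, 0, 0, 0, -0.06, 0.085]

```text
time_s: 3.2
position: [0.4564, 0.0462, 0.2732]
ee_rot: [3.13, 0.013, 2.031]
force: [-0.3, -0.2, 0.2]
opening: 0.993
```

Call:
send_rows:
  increments:
    - [0, 0, 0, 0, -0.13, 0, 0.085]
    - [0, 0, 0, 0, -0.13, 0, 0.085]
    - [0, 0, 0, 0, -0.13, 0, 0.085]
    - [0, 0, 0, 0, -0.13, 0, 0.085]
    - [0, 0, 0, 0, -0.13, 0, 0.085]

```text
time_s: 3.7
position: [0.4622, 0.0432, 0.2787]
ee_rot: [3.104, 0.686, 2.003]
force: [-0.4, -0.9, -0.8]
opening: 0.995
```

```bash
cat > st.py <<'E'
from h import *
s=sense();M=R.from_euler('xyz',s["ee_rot"]).as_matrix()
print("t",round(s["time_s"],2),"q",s["qpos"].round(3),"p",s["position"].round(4),"F",s["force"].round(1),"op",round(s["opening"],3));print(M.round(3))
E
cat > goto.py <<'E'
from h import *
import sys
# args: target TCP x y z, tool z axis(3), tool y axis(3) -> total tool-frame shift and rotvec
a=np.array([float(v) for v in sys.argv[1:10]])
s=sense();M=R.from_euler('xyz',s["ee_rot"]).as_matrix()
z=a[3:6]/np.linalg.norm(a[3:6]);y=a[6:9]-z*(a[6:9]@z);y/=np.linalg.norm(y);T=np.column_stack([np.cross(y,z),y,z])
print("shift tool",(M.T@(a[:3]-s["position"])).round(4),"rotvec",R.from_matrix(M.T@T).as_rotvec().round(4))
E
python3 st.py; python3 goto.py .362 .128 .107 .273 -.652 -.707 .922 .387 0
```

```text
t 3.7 q [ 0.462  0.158  1.903 -0.755  1.181  0.352] p [0.4622 0.0432 0.2787] F [-0.4 -0.9 -0.8] op 0.995
[[-0.324  0.897  0.299]
 [ 0.703  0.44  -0.559]
 [-0.634  0.029 -0.773]]
shift tool [ 0.2008 -0.0576  0.0553] rotvec [ 0.0615 -0.0996  0.024 ]
```

```bash
cat > kin.py <<'E'
import numpy as np
from scipy.spatial.transform import Rotation as R
from scipy.optimize import least_squares
D=[([-1.32009542,.358781735,1.51032803,7.7e-6,1.27252423,-.115075699],[.21461501,-.56030894,.23130511],[-3.14155243,-1.2e-5,.365774]),
([-0.04975817,0.10467147,1.75132677,-0.00616681,1.27211528,0.87465701],[0.456147,0.04407027,0.27193422],[3.12841129,-0.00654371,0.64819921]),
([.462,.158,1.903,-.755,1.181,.352],[.4622,.0432,.2787],[3.104,.686,2.003])]
def fk(q,k,s=1):
    a1,h0,a2,b,a3,d,o=k
    E=lambda ax,t:R.from_euler(ax,t)
    r1=E('z',q[0]);r2=r1*E('y',q[1]);r3=r2*E('y',q[2]);r5=r3*E('z',s*q[3])*E('y',q[4])
    p=r1.apply([a1,o,h0])+r2.apply([0,0,a2])+r3.apply([b,0,a3])+r5.apply([0,0,d])
    return p,r5*E('z',q[5]+np.pi/2)
def fit(s=1):
    f=lambda k:np.concatenate([fk(q,k,s)[0]-p for q,p,_ in D]+[1e-3*(k-np.array([0,.3,.4,0,.35,.25,.07]))])
    return least_squares(f,[0,.3,.4,0,.35,.25,.07])
LO=np.array([-2.97,-1.01,.21,-.96,.2,-2.98]);HI=np.array([2.97,2.36,2.38,4.11,2.71,2.98])
def ik(p,z,y,k,seeds=40,q0=None,s=1):
    z=np.array(z,float)/np.linalg.norm(z);y=np.array(y,float);y-=z*(y@z);y/=np.linalg.norm(y)
    T=R.from_matrix(np.column_stack([np.cross(y,z),y,z]));rng=np.random.default_rng(0);out=[]
    for i in range(seeds):
        x0=q0 if (q0 is not None and i==0) else rng.uniform(LO,HI)
        def f(q):
            P,Q=fk(q,k,s);return np.r_[(P-p)*3,(T.inv()*Q).as_rotvec()]
        r=least_squares(f,np.clip(x0,LO+1e-3,HI-1e-3),bounds=(LO,HI))
        if r.cost<1e-6 and not any(np.abs(r.x-o).max()<.02 for o in out): out.append(r.x)
    return out
if __name__=="__main__":
    for s in (1,-1):
        r=fit(s);print(s,r.x.round(4),r.cost,r.fun[:9].round(4))
        for q,p,e in D: print((R.from_euler('xyz',e).inv()*fk(q,r.x,s)[1]).as_rotvec().round(3))
    s=1;k=fit(s).x
    L=np.array([-.3867,.9222]);G=np.array([.384,.075,.05]);
    for a in (25,35,45,50):
        c,sn=np.cos(np.radians(a)),np.sin(np.radians(a));t=np.r_[-L*sn,-c]
        print(a,"lie",[o.round(2).tolist() for o in ik(G+.019*t,t,[.922,.387,0],k)])
        print(a,"pre",[o.round(2).tolist() for o in ik(G-.08*t,t,[.922,.387,0],k)])
        t=np.array([c,0,-sn]);
        for S in (np.array([.551,-.005,.109]),):
            print(a,"stand",[o.round(2).tolist() for o in ik(S+.019*t,t,[0,-1,0],k)])
E
python3 kin.py
```

```text
1 [3.000e-04 2.647e-01 6.110e-01 1.104e-01 4.328e-01 3.727e-01 6.890e-02] 3.996115717272571e-08 [-0. -0.  0. -0. -0. -0.  0.  0. -0.]
[-0.  0. -0.]
[ 0. -0.  0.]
[ 0.001 -0.     0.   ]
-1 [ 0.8626 -0.403   0.5851  0.4051 -0.3676 -0.3723  0.0688] 4.4301527432690684e-05 [ 0.0003 -0.0015  0.0066 -0.0014 -0.     -0.0062 -0.0002  0.0001 -0.0004]
[ 0. -0. -0.]
[0.009 0.008 0.004]
[0.482 1.311 0.575]
25 lie [[0.4, 0.48, 2.18, -0.79, 0.63, 0.69]]
25 pre [[0.51, 0.29, 2.09, -0.57, 0.9, 0.5]]
25 stand []
35 lie [[0.54, 0.56, 2.17, -0.96, 0.77, 0.97]]
35 pre [[0.67, 0.4, 2.08, -0.72, 0.99, 0.78]]
35 stand []
45 lie []
45 pre [[0.81, 0.52, 2.05, -0.81, 1.11, 0.98]]
45 stand []
50 lie []
50 pre [[0.86, 0.59, 2.03, -0.84, 1.17, 1.06]]
50 stand [[-0.23, 0.42, 2.32, 2.66, 0.32, -1.29]]
```

```bash
cat > plan.py <<'E'
from kin import *
k=fit().x;L=np.array([-.3867,.9222]);Y=[.922,.387,0]
q=np.array([.45,.4,2.1,-.75,.8,.7])
def go(n,G,a,y=Y,d=L,q0=None):
    # a = tilt from down towards -d (negative => towards +d)
    global q
    c,s=np.cos(np.radians(a)),np.sin(np.radians(a));t=np.r_[-np.array(d)*s,-c]
    o=ik(np.array(G)+.019*t,t,y,k,1,q)
    if o: q=o[0]
    print(n,a,(np.array(G)+.019*t).round(3),o[0].round(2) if o else None)
for a in (28,):
    go("pre",np.array([.384,.075,.05])-.1*np.r_[-L*np.sin(np.radians(a)),-np.cos(np.radians(a))],a)
    go("lie",[.384,.075,.05],a);go("lift",[.41,.06,.2],a)
    for P in ([.45,.0],):
        for b in range(a-18,a-91,-18): go("tip",P+[.22],b)
        go("tip",P+[.22],a-90);go("down",P+[.110],a-90)
        go("back",np.r_[P,.110]-.12*np.r_[L*np.sin(np.radians(90-a)),-np.cos(np.radians(90-a))],a-90)
q=np.array([0,.3,1.9,0,1,-.3]);go("top",[.45,0,.109],0);go("top2",[.45,0,.2],0)
go("mid",[.5,0,.22],0,[.4,-.9,0]);go("m",[.551,-.005,.2],0,[0,-1,0]);go("m",[.551,-.005,.109],0,[0,-1,0]);
for x in (.50,.60):go("push",[x,-.005,.065],-30,[0,-1,0],[1,0])
E
python3 plan.py; python3 goto.py .353 .123 .122 .182 -.433 -.883 .922 .387 0
```

```text
pre 28 [0.369 0.11  0.122] [ 0.56  0.32  2.09 -0.62  0.92  0.59]
lie 28 [0.387 0.067 0.033] [ 0.44  0.5   2.18 -0.86  0.67  0.79]
lift 28 [0.413 0.052 0.183] [ 0.38  0.2   2.02 -0.59  1.    0.33]
tip 10 [ 0.451 -0.003  0.201] [-0.03  0.15  1.9  -0.19  1.02 -0.33]
tip -8 [0.449 0.002 0.201] [-0.24  0.21  1.82  0.12  1.19 -0.69]
tip -26 [0.447 0.008 0.203] [-0.4   0.33  1.74  0.31  1.41 -0.9 ]
tip -44 [0.445 0.012 0.206] [-0.51  0.49  1.67  0.44  1.63 -1.03]
tip -62 [0.444 0.015 0.211] [-0.58  0.66  1.61  0.54  1.83 -1.11]
tip -62 [0.444 0.015 0.211] [-0.58  0.66  1.61  0.54  1.83 -1.11]
down -62 [0.444 0.015 0.101] [-0.58  0.82  1.64  0.52  1.67 -1.2 ]
back -62 [ 0.484 -0.082  0.157] [-0.66  0.81  1.41  0.48  1.9  -1.15]
top 0 [0.45 0.   0.09] [-0.15  0.34  1.98 -0.    0.81 -0.55]
top2 0 [0.45  0.    0.181] [-0.15  0.2   1.88  0.    1.05 -0.55]
mid 0 [0.5   0.    0.201] [-0.14  0.25  1.76  0.    1.13  1.01]
m 0 [ 0.551 -0.005  0.181] [-0.13  0.34  1.68  0.    1.12  1.44]
m 0 [ 0.551 -0.005  0.09 ] [-0.13  0.46  1.77 -0.    0.92  1.44]
push -30 [ 0.509 -0.005  0.049] None
push -30 [ 0.609 -0.005  0.049] None
shift tool [ 0.1907 -0.0675  0.0438] rotvec [0.0565 0.1967 0.0328]
```

```bash
python3 goto.py .369 .110 .13 .1815 -.433 -.883 .922 .387 0
```

```text
shift tool [ 0.1713 -0.0586  0.0497] rotvec [0.057  0.1969 0.0328]
```

Call:
send_rows:
  increments:
    - [0.043, -0.015, 0.012, 0, 0, 0, 0.085]
    - [0.043, -0.015, 0.012, 0, 0, 0, 0.085]
    - [0.043, -0.015, 0.012, 0, 0, 0, 0.085]
    - [0.042, -0.014, 0.013, 0.028, 0.1, 0.016, 0.085]
    - [0, 0, 0, 0.028, 0.1, 0.016, 0.085]

```text
time_s: 4.2
position: [0.3652, 0.1178, 0.1245]
ee_rot: [3.139, 0.484, 1.979]
force: [-0.3, -0.6, 0.8]
opening: 0.997
```

```bash
python3 st.py;python3 goto.py .369 .110 .122 .1815 -.433 -.883 .922 .387 0; python3 - <<'E'
from h import *
c=capture("wrist");save(c,"w1")
E
```

```text
t 4.2 q [ 0.581  0.309  2.085 -0.608  0.931  0.587] p [0.3652 0.1178 0.1245] F [-0.3 -0.6  0.8] op 0.997
[[-0.352  0.917  0.187]
 [ 0.812  0.399 -0.426]
 [-0.465  0.003 -0.885]]
shift tool [-0.0065  0.0004  0.0062] rotvec [ 0.0084 -0.0051  0.0099]
```

View pics/w1.png

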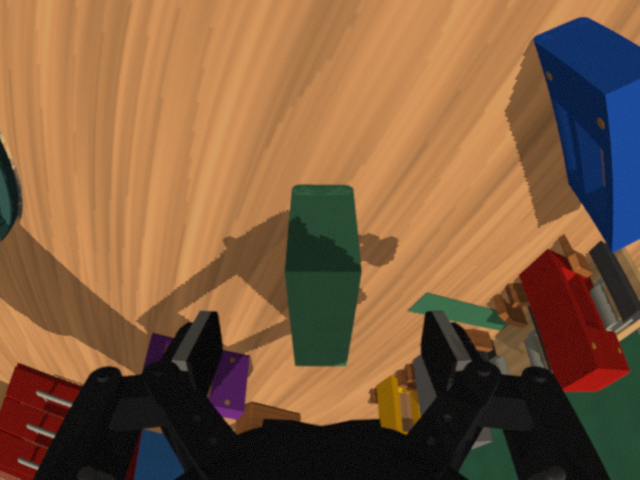

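Wrist view: the green half is centred between the fingers (edges at u≈290–355, fingers at 220 and 425). The rounded bead is at the bottom of the end facing us. Moving in along the tool axis and gripping.

Call:
send_rows:
  increments:
    - [-0.0065, 0, 0.026, 0.008, -0.005, 0.01, 0.085]
    - [0, 0, 0.025, 0, 0, 0, 0.085]
    - [0, 0, 0.025, 0, 0, 0, 0.085]
    - [0, 0, 0.02, 0, 0, 0, 0.085]
    - [0, 0, 0.009, 0, 0, 0, 0.085]

```text
time_s: 4.75
position: [0.3998, 0.0682, 0.0388]
ee_rot: [3.115, 0.488, 1.951]
force: [-0.2, 0.3, 0.6]
opening: 0.996
```

```bash
python3 st.py;python3 goto.py .387 .067 .033 .1815 -.433 -.883 .922 .387 0
```

```text
t 4.75 q [ 0.434  0.495  2.167 -0.859  0.669  0.783] p [0.3998 0.0682 0.0388] F [-0.2  0.3  0.6] op 0.996
[[-0.328  0.923  0.199]
 [ 0.82   0.383 -0.425]
 [-0.469  0.024 -0.883]]
shift tool [ 0.0059 -0.0124  0.0031] rotvec [ 0.0193 -0.0002 -0.015 ]
```

Call:
send_rows:
  increments:
    - [0.006, -0.0125, 0.003, 0.019, 0, -0.015, 0.085]
    - [0, 0, 0, 0, 0, 0, 0.085]

```text
time_s: 4.95
position: [0.3868, 0.0662, 0.0325]
ee_rot: [-3.14, 0.49, 1.967]
force: [0.4, 0.0, -0.1]
opening: 0.996
```

```bash
python3 goto.py .387 .067 .033 .1815 -.433 -.883 .922 .387 0
```

```text
shift tool [ 0.0003  0.0005 -0.0007] rotvec [-0.0016  0.0018 -0.0009]
```

Call:
send_rows:
  increments:
    - [0, 0, 0, 0, 0, 0, 0.03]
    - [0, 0, 0, 0, 0, 0, 0.03]
    - [0, 0, 0, 0, 0, 0, 0.03]
    - [0, 0, 0, 0, 0, 0, 0.03]
    - [0, 0, 0, 0, 0, 0, 0.03]

```text
time_s: 5.45
position: [0.3881, 0.0683, 0.0343]
ee_rot: [3.137, 0.49, 1.966]
force: [0.0, -0.5, -3.9]
opening: 0.509
```

Call:
send_rows:
  increments:
    - [0, 0, 0, 0, 0, 0, 0.03]
    - [0, 0, 0, 0, 0, 0, 0.03]
    - [0, 0, 0, 0, 0, 0, 0.03]

```text
time_s: 5.75
position: [0.3881, 0.0685, 0.0342]
ee_rot: [3.137, 0.49, 1.966]
force: [0.4, -0.4, -2.0]
opening: 0.511
```

```bash
python3 st.py;python3 goto.py .413 .052 .2 .1815 -.433 -.883 .922 .387 0
```

```text
t 5.75 q [ 0.448  0.504  2.178 -0.855  0.673  0.79 ] p [0.3881 0.0685 0.0342] F [ 0.4 -0.4 -2. ] op 0.511
[[-0.34   0.922  0.186]
 [ 0.814  0.387 -0.432]
 [-0.47   0.004 -0.882]]
shift tool [-0.0999  0.0173 -0.1345] rotvec [ 0.0042  0.0012 -0.002 ]
```

Call:
send_rows:
  increments:
    - [-0.02, 0.0035, -0.027, 0, 0, 0, 0.03]
    - [-0.02, 0.0035, -0.027, 0, 0, 0, 0.03]
    - [-0.02, 0.0035, -0.027, 0, 0, 0, 0.03]
    - [-0.02, 0.0035, -0.027, 0, 0, 0, 0.03]
    - [-0.02, 0.0035, -0.027, 0, 0, 0, 0.03]

```text
time_s: 6.25
position: [0.4086, 0.0509, 0.2]
ee_rot: [-3.127, 0.485, 1.975]
force: [1.4, 0.2, -3.9]
opening: 0.51
```

Call:
send_rows:
  increments:
    - [0, 0, 0, 0, 0.13, 0, 0.03]
    - [0, 0, 0, 0, 0.13, 0, 0.03]
    - [0, 0, 0, 0, 0.13, 0, 0.03]
    - [0, 0, 0, 0, 0.13, 0, 0.03]
    - [0, 0, 0, 0, 0.13, 0, 0.03]

```text
time_s: 6.75
position: [0.4082, 0.0558, 0.2059]
ee_rot: [-3.141, -0.185, 1.982]
force: [-0.8, -0.5, -4.7]
opening: 0.508
```

```bash
python3 st.py;python3 goto.py .444 .015 .22 -.342 .814 -.470 .922 .387 0
```

```text
t 6.75 q [-0.175  0.157  1.887  0.165  1.205 -0.654] p [0.4082 0.0558 0.2059] F [-0.8 -0.5 -4.7] op 0.508
[[-0.393  0.917 -0.074]
 [ 0.901  0.4    0.169]
 [ 0.184 -0.    -0.983]]
shift tool [-0.0483  0.0165 -0.0234] rotvec [-0.0086  0.8963  0.0112]
```

Call:
send_rows:
  increments:
    - [-0.024, 0.008, -0.012, 0, 0.128, 0, 0.03]
    - [-0.024, 0.008, -0.012, 0, 0.128, 0, 0.03]
    - [0, 0, 0, 0, 0.128, 0, 0.03]
    - [0, 0, 0, 0, 0.128, 0, 0.03]
    - [0, 0, 0, 0, 0.128, 0, 0.03]

```text
time_s: 7.25
position: [0.4451, 0.0081, 0.2188]
ee_rot: [3.131, -0.844, 1.988]
force: [-0.5, 0.0, -4.2]
opening: 0.506
```

Call:
send_rows:
  increments:
    - [0, 0, 0, 0, 0.128, 0, 0.03]
    - [0, 0, 0, 0, 0.1, 0, 0.03]
    - [0, 0, 0, 0, 0, 0, 0.03]

```text
time_s: 7.55
position: [0.4457, 0.0037, 0.2141]
ee_rot: [3.136, -1.082, 1.981]
force: [-0.3, -0.3, -4.7]
opening: 0.506
```

```bash
python3 st.py;python3 goto.py .444 .015 .115 -.342 .814 -.470 .922 .387 0; python3 - <<'E'
from h import *
c=capture("scene");save(c,"s2");p=cloud(c);col=c["color"].astype(int)
o=outline_of("green_mid","scene")
for r in o[:4]:
    q=p[r["pixels"]&(c["depth"]>0)];print(round(r["confidence"],2),r["rect"],q.min(0).round(3),q.max(0).round(3))
i=cv2.imread("pics/s2.png")[130:290,260:440];cv2.imwrite("pics/s2c.png",cv2.resize(i,None,fx=3.5,fy=3.5,interpolation=3))
E
```

```text
t 7.55 q [-0.586  0.663  1.583  0.53   1.856 -1.111] p [0.4457 0.0037 0.2141] F [-0.3 -0.3 -4.7] op 0.506
[[-0.187  0.919 -0.347]
 [ 0.431  0.394  0.812]
 [ 0.883  0.003 -0.47 ]]
shift tool [-0.0823  0.0026  0.0563] rotvec [-0.0054 -0.0004  0.006 ]
0.94 [357.3, 287.9, 410.8, 331.6] [ 0.434  0.191 -0.001] [0.578 0.294 0.086]
0.69 [276.8, 192.6, 308.9, 208.3] [ 0.294 -0.234  0.002] [ 0.401 -0.191  0.071]
0.66 [280.3, 268.2, 309.2, 297.2] [ 0.528 -0.019 -0.006] [0.625 0.016 0.008]
0.56 [311.3, 186.4, 343.8, 239.7] [ 0.242 -0.159  0.002] [0.484 0.044 0.25 ]
```

View pics/s2c.png

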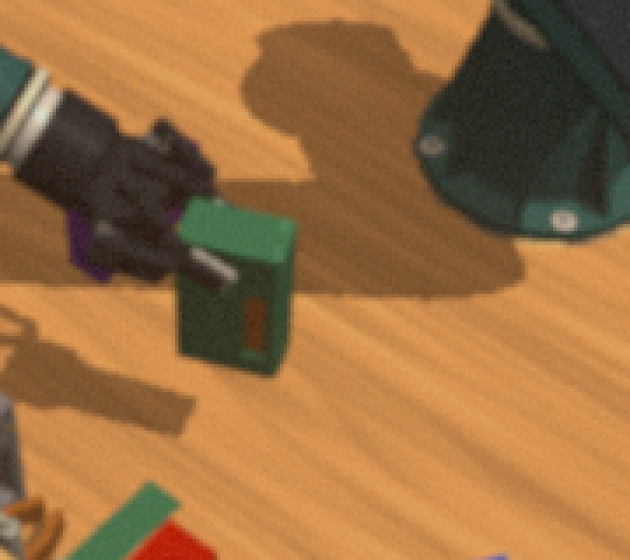

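Scene crop: the half is held upright, foot down, with the pocket and bead side toward +y. Lowering it for an intermediate stand, then I'll regrasp from the top.

Call:
send_rows:
  increments:
    - [-0.0243, 0, 0.0129, -0.005, 0, 0.006, 0.03]
    - [-0.0243, 0, 0.0129, 0, 0, 0, 0.03]
    - [-0.0243, 0, 0.0129, 0, 0, 0, 0.03]
    - [-0.0195, 0, 0.0105, 0, 0, 0, 0.03]
    - [0, 0, 0, 0, 0, 0, 0.03]

```text
time_s: 8.15
position: [0.4488, 0.0043, 0.1129]
ee_rot: [3.121, -1.05, 1.995]
force: [-0.7, -0.1, -3.5]
opening: 0.511
```

```bash
python3 goto.py .444 .005 .102 -.342 .814 -.470 .922 .387 0
```

```text
shift tool [-0.0081 -0.0042  0.0076] rotvec [-0.0025  0.032   0.0132]
```

Call:
send_rows:
  increments:
    - [-0.006, -0.004, 0.006, -0.002, 0.032, 0.013, 0.03]
    - [0, 0, 0, 0, 0, 0, 0.03]

```text
time_s: 8.35
position: [0.4447, 0.0052, 0.1069]
ee_rot: [3.138, -1.079, 1.974]
force: [-0.9, 0.1, -3.2]
opening: 0.507
```

```bash
python3 goto.py .444 .005 .101 -.342 .814 -.470 .922 .387 0
```

```text
shift tool [-0.0052 -0.0007  0.0029] rotvec [-0.0013  0.003   0.0026]
```

Call:
send_rows:
  increments:
    - [-0.003, 0, 0.0016, 0, 0.002, 0, 0.03]
    - [-0.0015, 0, 0.001, 0, 0, 0, 0.03]

```text
time_s: 8.55
position: [0.4453, 0.0051, 0.103]
ee_rot: [3.135, -1.078, 1.977]
force: [0.2, -0.2, -3.4]
opening: 0.503
```

```bash
python3 st.py; python3 goto.py .444 .005 .101 -.342 .814 -.470 .922 .387 0
```

```text
t 8.55 q [-0.586  0.821  1.618  0.513  1.684 -1.207] p [0.4453 0.0051 0.103 ] F [ 0.2 -0.2 -3.4] op 0.503
[[-0.187  0.921 -0.342]
 [ 0.434  0.389  0.812]
 [ 0.881  0.003 -0.473]]
shift tool [-0.0016 -0.0012  0.0013] rotvec [-0.0005  0.0032  0.0042]
```

Call:
send_rows:
  increments:
    - [-0.0015, 0, 0.0008, 0, 0.002, 0, 0.03]
    - [0, 0, 0, 0, 0, 0, 0.03]

```text
time_s: 8.75
position: [0.4457, 0.0049, 0.1017]
ee_rot: [3.133, -1.079, 1.979]
force: [0.1, -0.2, -4.0]
opening: 0.509
```

Call:
send_rows:
  increments:
    - [-0.001, 0, 0.0005, 0, 0, 0, 0.03]
    - [0, 0, 0, 0, 0, 0, 0.03]

```text
time_s: 8.95
position: [0.4459, 0.0047, 0.1006]
ee_rot: [3.132, -1.079, 1.979]
force: [0.1, -0.2, -2.9]
opening: 0.511
```

Call:
send_rows:
  increments:
    - [-0.001, 0, 0.0005, 0, 0, 0, 0.03]
    - [0, 0, 0, 0, 0, 0, 0.03]

```text
time_s: 9.15
position: [0.4459, 0.0047, 0.0996]
ee_rot: [3.132, -1.079, 1.979]
force: [0.4, -0.1, -4.2]
opening: 0.507
```

Call:
send_rows:
  increments:
    - [-0.001, 0, 0.0005, 0, 0, 0, 0.03]
    - [0, 0, 0, 0, 0, 0, 0.03]

```text
time_s: 9.35
position: [0.4459, 0.0048, 0.0997]
ee_rot: [3.131, -1.081, 1.98]
force: [-0.6, -0.0, -2.1]
opening: 0.504
```

Call:
send_rows:
  increments:
    - [0, 0, 0, 0, 0, 0, 0.06]
    - [0, 0, 0, 0, 0, 0, 0.085]
    - [0, 0, 0, 0, 0, 0, 0.085]
    - [0, 0, -0.002, 0, 0, 0, 0.085]
    - [0, 0, -0.01, 0, 0, 0, 0.085]

```text
time_s: 9.85
position: [0.4488, -0.0037, 0.1064]
ee_rot: [3.133, -1.086, 1.979]
force: [0.9, -1.0, 0.5]
opening: 0.999
```

Call:
send_rows:
  increments:
    - [0, 0, -0.025, 0, 0, 0, 0.085]
    - [0, 0, -0.03, 0, 0, 0, 0.085]
    - [0, 0, -0.03, 0, 0, 0, 0.085]
    - [0.02, 0, -0.03, 0, 0, 0, 0.085]
    - [0.04, 0, 0, 0, 0, 0, 0.085]

```text
time_s: 10.35
position: [0.479, -0.0786, 0.2145]
ee_rot: [-3.141, -1.089, 1.969]
force: [-0.7, 1.3, 0.4]
opening: 0.996
```

```bash
python3 st.py; cat > meas.py <<'E'
from h import *
import sys
# measure top face of green half standing: z 0.12..0.14 within box (x0 x1 y0 y1), given camera
def top(cam,box,z0=.12,z1=.14):
    c=capture(cam);p=cloud(c);m=(c["depth"]>0)&(p[...,2]>z0)&(p[...,2]<z1)&(p[...,0]>box[0])&(p[...,0]<box[1])&(p[...,1]>box[2])&(p[...,1]<box[3])
    k=c["color"].astype(int);m&=(k[...,1]>k[...,0]+8)
    q=p[m];
    if len(q)<30: print(cam,"few",len(q));return
    print(cam,len(q),"z",q[:,2].mean().round(4),"rect",cv2.minAreaRect((q[:,:2]*1000).astype(np.float32)))
if __name__=="__main__":
    b=[float(v) for v in sys.argv[1:5]]
    for n in("top","scene"):top(n,b)
E
python3 meas.py .3 .6 -.15 .15;python3 goto.py .444 .02 .24 0 0 -1 .922 .387 0
```

```text
t 10.35 q [-0.658  0.74   1.407  0.493  1.976 -1.106] p [ 0.479  -0.0786  0.2145] F [-0.7  1.3  0.4] op 0.996
[[-0.18   0.921 -0.344]
 [ 0.427  0.388  0.816]
 [ 0.886 -0.    -0.464]]
top 145 z 0.13 rect ((451.75732421875, 25.57324981689453), (25.138158798217773, 53.86909484863281), 56.77994918823242)
scene 368 z 0.1296 rect ((449.5074462890625, 2.943511962890625), (43.48767852783203, 77.50189208984375), 23.899925231933594)
shift tool [0.066  0.0062 0.0793] rotvec [-5.0000e-04 -1.0884e+00  5.7000e-03]
```

Call:
send_rows:
  increments:
    - [0.025, 0.002, -0.013, 0, -0.136, 0, 0.085]
    - [0.02, 0.002, 0, 0, -0.136, 0, 0.085]
    - [0.02, 0.002, 0, 0, -0.136, 0, 0.085]
    - [0.02, 0, 0, 0, -0.136, 0, 0.085]
    - [0.015, 0, 0, 0, -0.136, 0, 0.085]

```text
time_s: 10.95
position: [0.465, -0.0289, 0.2879]
ee_rot: [-3.13, -0.405, 1.959]
force: [-0.8, 1.2, -0.3]
opening: 0.998
```

Call:
send_rows:
  increments:
    - [0, 0, 0, 0, -0.136, 0, 0.085]
    - [0, 0, 0, 0, -0.136, 0, 0.085]
    - [0, 0, 0, 0, -0.136, 0, 0.085]

```text
time_s: 11.25
position: [0.466, -0.0294, 0.2927]
ee_rot: [-3.14, 0.023, 1.963]
force: [0.0, -0.3, -1.5]
opening: 0.994
```

```bash
python3 st.py; python3 meas.py .3 .6 -.15 .15;python3 goto.py .449 .002 .2 0 0 -1 .922 .387 0
```

```text
t 11.25 q [-0.195  0.103  1.701 -0.021  1.327 -0.582] p [ 0.466  -0.0294  0.2927] F [ 0.  -0.3 -1.5] op 0.994
[[-0.382  0.924  0.007]
 [ 0.924  0.382 -0.022]
 [-0.023 -0.002 -1.   ]]
top 543 z 0.1297 rect ((447.24261474609375, -0.13745880126953125), (43.573524475097656, 76.94793701171875), 23.196752548217773)
scene 367 z 0.1297 rect ((449.1580810546875, 2.7829246520996094), (45.04170227050781, 77.28671264648438), 23.46074676513672)
shift tool [ 0.0337 -0.0024  0.0917] rotvec [-0.0035  0.0191 -0.0001]
```

Call:
send_rows:
  increments:
    - [0.012, -0.001, 0.035, -0.003, 0.019, -0.008, 0.085]
    - [0.011, -0.001, 0.035, 0, 0, 0, 0.085]
    - [0.01, 0, 0.035, 0, 0, 0, 0.085]
    - [0, 0, 0.02, 0, 0, 0, 0.085]
    - [0, 0, 0, 0, 0, 0, 0.085]

```text
time_s: 11.85
position: [0.4504, 0.0023, 0.1639]
ee_rot: [-3.14, -0.009, 1.976]
force: [-0.7, -0.0, -0.0]
opening: 0.993
```

```bash
python3 goto.py .448 .001 .092 0 0 -1 .919 .394 0
```

```text
shift tool [-0.0009 -0.0026  0.0719] rotvec [-0.0012 -0.0094  0.0003]
```

Call:
send_rows:
  increments:
    - [-0.001, -0.0025, 0.02, 0, -0.009, 0, 0.085]
    - [0, 0, 0.02, 0, 0, 0, 0.085]
    - [0, 0, 0.018, 0, 0, 0, 0.085]
    - [0, 0, 0.013, 0, 0, 0, 0.085]
    - [0, 0, 0, 0, 0, 0, 0.085]

```text
time_s: 12.35
position: [0.4529, -0.0038, 0.0928]
ee_rot: [-3.14, -0.006, 1.969]
force: [-0.7, 0.0, -0.1]
opening: 0.998
```

```bash
python3 goto.py .448 .001 .092 0 0 -1 .919 .394 0
```

```text
shift tool [ 0.0063 -0.0026  0.0009] rotvec [-0.0017 -0.0058 -0.0067]
```

Call:
send_rows:
  increments:
    - [0.006, -0.0026, 0.001, -0.001, -0.006, -0.007, 0.085]
    - [0, 0, 0, 0, 0, 0, 0.03]
    - [0, 0, 0, 0, 0, 0, 0.03]
    - [0, 0, 0, 0, 0, 0, 0.03]
    - [0, 0, 0, 0, 0, 0, 0.03]

```text
time_s: 12.85
position: [0.4502, -0.0003, 0.0949]
ee_rot: [3.14, 0.001, 1.975]
force: [0.3, -0.1, -4.0]
opening: 0.505
```

Call:
send_rows:
  increments:
    - [0, 0, 0, 0, 0, 0, 0.03]
    - [0, 0, 0, 0, 0, 0, 0.03]
    - [0, 0, 0, 0, 0, 0, 0.03]

```text
time_s: 13.15
position: [0.4497, -0.0001, 0.0948]
ee_rot: [3.14, 0.001, 1.975]
force: [0.1, -0.2, -4.3]
opening: 0.51
```

Call:
send_rows:
  increments:
    - [0, 0, -0.01, 0, 0, 0, 0.03]
    - [0, 0, -0.02, 0, 0, 0, 0.03]
    - [0, 0, -0.025, 0, 0, 0, 0.03]
    - [0, 0, 0, 0, 0, 0, 0.03]

```text
time_s: 13.55
position: [0.4486, 0.0002, 0.1519]
ee_rot: [-3.141, -0.001, 1.975]
force: [0.1, 0.5, -4.4]
opening: 0.5
```

```bash
python3 st.py; python3 goto.py .561 -.0045 .15 0 0 -1 0.0095 -1 0;python3 meas.py .3 .6 -.15 .15
```

```text
t 13.55 q [-0.154  0.242  1.921  0.     0.98  -0.559] p [4.486e-01 2.000e-04 1.519e-01] F [ 0.1  0.5 -4.4] op 0.5
[[-0.393  0.919 -0.001]
 [ 0.919  0.393  0.   ]
 [ 0.001 -0.001 -1.   ]]
shift tool [-0.0485  0.1015  0.0018] rotvec [-1.6000e-03  5.0000e-04  1.9657e+00]
top few 11
scene few 14
```

Call:
send_rows:
  increments:
    - [0, 0, 0, 0, 0, 0.14, 0.03]
    - [0, 0, 0, 0, 0, 0.14, 0.03]
    - [0, 0, 0, 0, 0, 0.14, 0.03]
    - [0, 0, 0, 0, 0, 0.14, 0.03]
    - [0, 0, 0, 0, 0, 0.14, 0.03]

```text
time_s: 14.15
position: [0.4417, 0.0012, 0.144]
ee_rot: [-3.126, 0.002, 1.25]
force: [-0.8, 0.1, -3.7]
opening: 0.507
```

Call:
send_rows:
  increments:
    - [0, 0, 0, 0, 0, 0.14, 0.03]
    - [0, 0, 0, 0, 0, 0.14, 0.03]
    - [0, 0, 0, 0, 0, 0.14, 0.03]
    - [0, 0, 0, 0, 0, 0.14, 0.03]
    - [0, 0, 0, 0, 0, 0.14, 0.03]

```text
time_s: 14.65
position: [0.4361, 0.0019, 0.1375]
ee_rot: [-3.124, 0.022, 0.52]
force: [0.6, -0.1, -4.3]
opening: 0.502
```

Call:
send_rows:
  increments:
    - [0, 0, 0, 0, 0, 0.14, 0.03]
    - [0, 0, 0, 0, 0, 0.14, 0.03]
    - [0, 0, 0, 0, 0, 0.14, 0.03]
    - [0, 0, 0, 0, 0, 0.14, 0.03]
    - [0, 0, 0, 0, 0, 0, 0.03]

```text
time_s: 15.15
position: [0.4306, 0.0027, 0.1312]
ee_rot: [-3.138, 0.041, -0.066]
force: [-0.6, -0.3, -3.8]
opening: 0.509
```

```bash
python3 st.py; python3 goto.py .559 -.0045 .15 0 0 -1 0.0095 -1 0
```

```text
t 15.15 q [-0.155  0.27   1.951  0.     0.961  1.482] p [0.4306 0.0027 0.1312] F [-0.6 -0.3 -3.8] op 0.509
[[ 0.997 -0.066 -0.04 ]
 [-0.066 -0.998  0.006]
 [-0.041 -0.004 -0.999]]
shift tool [ 0.1277 -0.0014 -0.024 ] rotvec [-0.0054  0.0405 -0.0758]
```

Call:
send_rows:
  increments:
    - [0.03, 0, -0.008, -0.005, 0.04, -0.076, 0.03]
    - [0.035, 0, -0.003, 0, 0, 0, 0.03]
    - [0.035, 0, -0.003, 0, 0, 0, 0.03]
    - [0.027, 0, -0.003, 0, 0, 0, 0.03]
    - [0, 0, 0, 0, 0, 0, 0.03]

```text
time_s: 15.65
position: [0.5563, 0.0034, 0.1408]
ee_rot: [-3.139, 0.01, 0.034]
force: [0.1, -0.3, -3.4]
opening: 0.508
```

```bash
python3 st.py; python3 goto.py .559 -.0045 .105 0 0 -1 0.0095 -1 0; python3 - <<'E'
from h import *
for n in("top","scene"):
    from meas import top
    top(n,(.48,.602,-.06,.06),.13,.21)
E
```

```text
t 15.65 q [-1.180e-01  4.010e-01  1.699e+00  1.000e-03  1.052e+00  1.418e+00] p [0.5563 0.0034 0.1408] F [ 0.1 -0.3 -3.4] op 0.508
[[ 0.999  0.034 -0.011]
 [ 0.034 -0.999  0.002]
 [-0.01  -0.002 -1.   ]]
shift tool [0.0028 0.0081 0.0358] rotvec [-0.0021  0.0105  0.024 ]
top 250 z 0.17 rect ((531.4548950195312, 2.0471878051757812), (29.84136390686035, 44.02543640136719), 0.6473666429519653)
scene 299 z 0.1704 rect ((567.8005981445312, 5.682516098022461), (56.888431549072266, 44.63168716430664), 6.178879737854004)
```

Call:
send_rows:
  increments:
    - [0.003, 0.008, 0.01, -0.002, 0.0105, 0.024, 0.03]
    - [0, 0, 0.012, 0, 0, 0, 0.03]
    - [0, 0, 0.01, 0, 0, 0, 0.03]
    - [0, 0, 0, 0, 0, 0, 0.03]

```text
time_s: 16.15
position: [0.5474, -0.0031, 0.1036]
ee_rot: [-3.139, 0.016, 0.014]
force: [0.0, 0.1, -4.2]
opening: 0.505
```

```bash
python3 st.py; python3 goto.py .559 -.0045 .098 0 0 -1 0.0095 -1 0; python3 - <<'E'
from h import *
from meas import top
for n in("top","scene"): top(n,(.48,.602,-.06,.06),.12,.21)
c=capture("scene");save(c,"s3")
i=cv2.imread("pics/s3.png")[170:340,220:420];cv2.imwrite("pics/s3c.png",cv2.resize(i,None,fx=3.5,fy=3.5,interpolation=3))
E
```

```text
t 16.15 q [-0.132  0.441  1.748  0.     0.968  1.425] p [ 0.5474 -0.0031  0.1036] F [ 0.   0.1 -4.2] op 0.505
[[ 1.     0.014 -0.016]
 [ 0.014 -1.     0.002]
 [-0.016 -0.002 -1.   ]]
shift tool [0.0116 0.0015 0.0054] rotvec [-0.0024  0.0158  0.0046]
top 195 z 0.1383 rect ((522.426025390625, -4.065727233886719), (28.365917205810547, 43.58833312988281), 0.18319131433963776)
scene 251 z 0.1388 rect ((563.135498046875, -3.0761890411376953), (56.38221740722656, 45.26933670043945), 1.567007303237915)
```

View pics/s3c.png

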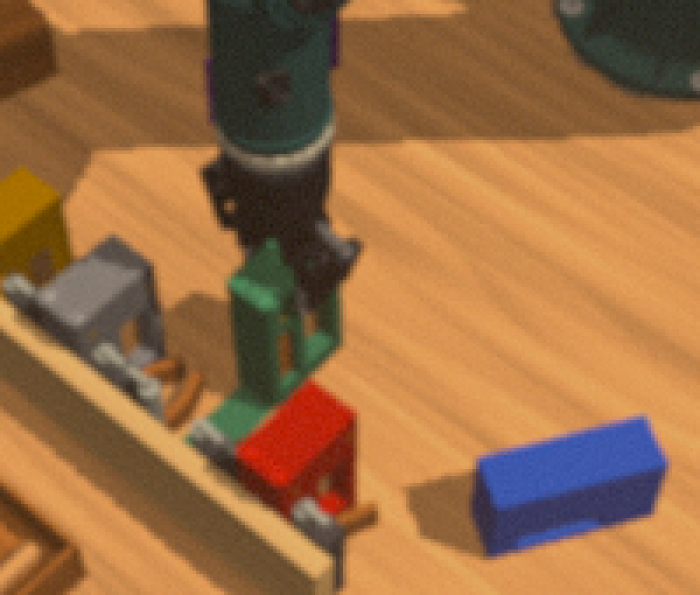

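Scene crop: the half is upright with the beaded edge toward the rack, over the strip. Its foot is about 8 mm above the bench. Correcting and lowering.

Call:
send_rows:
  increments:
    - [0.0115, 0.0015, 0.002, -0.002, 0.016, 0.005, 0.03]
    - [0, 0, 0, 0, 0, 0, 0.03]

```text
time_s: 16.5
position: [0.563, -0.0047, 0.1042]
ee_rot: [3.141, -0.008, 0.009]
force: [0.0, -0.1, -3.7]
opening: 0.503
```

Call:
send_rows:
  increments:
    - [0.001, 0, 0.002, 0, 0, 0, 0.03]
    - [0.001, 0, 0.002, 0, 0, 0, 0.03]
    - [0, 0, 0, 0, 0, 0, 0.03]

```text
time_s: 16.8
position: [0.5662, -0.0047, 0.1006]
ee_rot: [3.141, -0.01, 0.009]
force: [-0.3, -0.6, -3.8]
opening: 0.508
```

```bash
python3 goto.py .559 -.0045 .096 0 0 -1 0.0095 -1 0
```

```text
shift tool [-0.0073 -0.0003  0.0046] rotvec [ 0.0009 -0.0097 -0.0002]
```

Call:
send_rows:
  increments:
    - [-0.006, 0, 0.002, 0, -0.008, 0, 0.03]
    - [0, 0, 0, 0, 0, 0, 0.03]

```text
time_s: 17.0
position: [0.5595, -0.0047, 0.0983]
ee_rot: [3.141, -0.0, 0.009]
force: [-0.3, 0.8, -4.1]
opening: 0.507
```

Call:
send_rows:
  increments:
    - [0, 0, 0.0015, 0, 0, 0, 0.03]
    - [0, 0, 0.0015, 0, 0, 0, 0.03]
    - [0, 0, 0, 0, 0, 0, 0.03]

```text
time_s: 17.3
position: [0.5591, -0.0047, 0.095]
ee_rot: [3.141, -0.0, 0.009]
force: [-0.1, 0.4, -4.2]
opening: 0.509
```

```bash
python3 st.py; python3 goto.py .559 -.0045 .094 0 0 -1 0.0095 -1 0; python3 meas.py .48 .602 -.06 .06
```

```text
t 17.3 q [-1.310e-01  4.590e-01  1.743e+00 -1.000e-03  9.390e-01  1.431e+00] p [ 0.5591 -0.0047  0.095 ] F [-0.1  0.4 -4.2] op 0.509
[[ 1.     0.009  0.   ]
 [ 0.009 -1.    -0.001]
 [ 0.     0.001 -1.   ]]
shift tool [-0.0001 -0.0002  0.001 ] rotvec [ 0.0008 -0.0001 -0.0002]
top 175 z 0.1302 rect ((533.5986328125, -3.9526824951171875), (43.7367057800293, 28.39446258544922), 88.10710144042969)
scene 237 z 0.1299 rect ((573.9642333984375, -2.935640335083008), (55.604190826416016, 42.09682083129883), 2.703542470932007)
```

Call:
send_rows:
  increments:
    - [0, 0, 0.001, 0, 0, 0, 0.03]
    - [0, 0, 0, 0, 0, 0, 0.03]

```text
time_s: 17.6
position: [0.5598, -0.0047, 0.0949]
ee_rot: [3.141, -0.001, 0.009]
force: [0.8, 0.1, -4.3]
opening: 0.509
```

Call:
send_rows:
  increments:
    - [0, 0, 0.001, 0, 0, 0, 0.03]
    - [0, 0, 0, 0, 0, 0, 0.03]

```text
time_s: 17.8
position: [0.5603, -0.0046, 0.0949]
ee_rot: [3.141, -0.003, 0.009]
force: [0.5, -0.5, -5.0]
opening: 0.503
```

On the bench (z no longer falls). Releasing and retreating straight up.

Call:
send_rows:
  increments:
    - [0, 0, 0, 0, 0, 0, 0.055]
    - [0, 0, 0, 0, 0, 0, 0.075]
    - [0, 0, 0, 0, 0, 0, 0.08]
    - [0, 0, 0, 0, 0, 0, 0.08]
    - [0, 0, -0.01, 0, 0, 0, 0.08]

```text
time_s: 18.3
position: [0.561, -0.0048, 0.105]
ee_rot: [3.141, -0.004, 0.009]
force: [-0.1, -0.3, 0.2]
opening: 0.938
```

Call:
send_rows:
  increments:
    - [0, 0, -0.02, 0, 0, 0, 0.08]
    - [0, 0, -0.03, 0, 0, 0, 0.08]
    - [0, 0, -0.03, 0, 0, 0, 0.08]
    - [-0.03, 0, -0.03, 0, 0, 0, 0.08]
    - [-0.045, 0, 0, 0, 0, 0, 0.0]

```text
time_s: 18.8
position: [0.4911, -0.0063, 0.2228]
ee_rot: [3.139, -0.012, 0.009]
force: [0.7, -1.4, 0.1]
opening: 0.79
```

Call:
send_rows:
  increments:
    - [-0.045, 0, 0, 0, 0, 0, 0.0]
    - [0, 0, 0, 0, 0, 0, 0.0]
    - [0, 0, 0, 0, 0, 0, 0.0]

```text
time_s: 19.1
position: [0.4395, -0.0062, 0.2251]
ee_rot: [3.139, -0.013, 0.009]
force: [-0.2, -0.9, -0.2]
opening: 0.259
```

```bash
python3 st.py; python3 meas.py .48 .63 -.06 .06; cat > p2.py <<'E'
from kin import *
k=fit().x
for a in (0,10,20,30):
  for z in (.05,.06,.065):
    for x in (.47,.595):
        t=[np.sin(np.radians(a)),0,-np.cos(np.radians(a))]
        print(a,z,x,[o.round(2).tolist() for o in ik(np.array([x,-.005,z]),t,[0,-1,0],k,6,np.array([-.13,.45,1.8,0,.9,1.43]))])
E
python3 p2.py
```

```text
t 19.1 q [-1.710e-01  1.240e-01  1.855e+00 -1.000e-03  1.150e+00  1.391e+00] p [ 0.4395 -0.0062  0.2251] F [-0.2 -0.9 -0.2] op 0.259
[[ 1.     0.009  0.013]
 [ 0.009 -1.    -0.003]
 [ 0.013  0.003 -1.   ]]
top 96 z 0.1297 rect ((593.2651977539062, -3.4381103515625), (39.10923767089844, 15.448474884033203), 87.42838287353516)
scene 439 z 0.1293 rect ((563.667724609375, -0.7897377014160156), (79.23392486572266, 44.31137466430664), 0.6513954401016235)
0 0.05 0.47 [[-0.16, 0.44, 1.97, -0.0, 0.73, 1.41]]
0 0.05 0.595 [[-0.12, 0.56, 1.69, 0.0, 0.89, 1.45]]
0 0.06 0.47 [[-0.16, 0.42, 1.97, -0.0, 0.76, 1.41]]
0 0.06 0.595 [[-0.12, 0.55, 1.69, 0.0, 0.91, 1.45]]
0 0.065 0.47 [[-0.16, 0.41, 1.96, -0.0, 0.77, 1.41]]
0 0.065 0.595 [[-0.12, 0.54, 1.68, 0.0, 0.92, 1.45]]
10 0.05 0.47 [[-0.18, 0.39, 2.12, 0.07, 0.47, 1.33]]
10 0.05 0.595 [[-0.14, 0.5, 1.85, 0.04, 0.62, 1.4]]
10 0.06 0.47 [[-0.18, 0.37, 2.11, 0.07, 0.5, 1.33]]
10 0.06 0.595 [[-0.14, 0.49, 1.84, 0.04, 0.64, 1.4]]
10 0.065 0.47 [[-0.18, 0.35, 2.11, 0.06, 0.51, 1.33]]
10 0.065 0.595 [[-0.14, 0.48, 1.84, 0.04, 0.65, 1.4]]
20 0.05 0.47 []
20 0.05 0.595 [[-0.16, 0.48, 2.0, 0.17, 0.33, 1.26]]
20 0.06 0.47 [[-0.22, 0.35, 2.26, 0.37, 0.21, 1.01]]
20 0.06 0.595 [[-0.16, 0.46, 1.99, 0.16, 0.36, 1.28]]
20 0.065 0.47 [[-0.22, 0.34, 2.25, 0.34, 0.22, 1.04]]
20 0.065 0.595 [[-0.16, 0.45, 1.99, 0.15, 0.37, 1.28]]
30 0.05 0.47 []
30 0.05 0.595 []
30 0.06 0.47 []
30 0.06 0.595 []
30 0.065 0.47 []
30 0.065 0.595 []
```

Half free-standing at about (0.562, −0.004), square to the lane. Next: shut fingers, tilt 12°, and come down behind the plain back edge.

Call:
send_rows:
  increments:
    - [0, 0, 0.02, 0, 0.11, 0, 0.0]
    - [0.005, 0, 0.02, 0, 0.1, 0, 0.0]
    - [0.005, 0, 0.03, 0, 0, 0, 0.0]
    - [0, 0, 0.03, 0, 0, 0, 0.0]
    - [0, 0, 0, 0, 0, 0, 0.0]

```text
time_s: 19.7
position: [0.4758, -0.0075, 0.1281]
ee_rot: [3.137, -0.237, 0.011]
force: [-0.5, 0.9, 0.6]
opening: 0.005
```

```bash
python3 st.py; python3 goto.py .475 -.0052 .062 .208 .002 -.978 .0095 -1 0
```

```text
t 19.7 q [-0.196  0.22   2.079  0.076  0.611  1.307] p [ 0.4758 -0.0075  0.1281] F [-0.5  0.9  0.6] op 0.005
[[ 0.972  0.01   0.235]
 [ 0.01  -1.    -0.002]
 [ 0.235  0.004 -0.972]]
shift tool [-0.0162 -0.0026  0.0641] rotvec [ 0.0043 -0.0272  0.0011]
```

Call:
send_rows:
  increments:
    - [-0.012, -0.003, 0.018, 0.004, -0.027, 0, 0.0]
    - [-0.003, 0, 0.018, 0, 0, 0, 0.0]
    - [-0.003, 0, 0.018, 0, 0, 0, 0.0]
    - [-0.002, 0, 0.01, 0, 0, 0, 0.0]
    - [0, 0, 0, 0, 0, 0, 0.0]

```text
time_s: 20.2
position: [0.4785, -0.0055, 0.0625]
ee_rot: [3.141, -0.214, 0.012]
force: [1.1, -0.3, 0.5]
opening: -0.003
```

```bash
python3 st.py; python3 goto.py .490 -.0051 .062 .208 .002 -.978 .0095 -1 0
```

```text
t 20.2 q [-0.189  0.362  2.12   0.095  0.452  1.289] p [ 0.4785 -0.0055  0.0625] F [ 1.1 -0.3  0.5] op -0.003
[[ 0.977  0.012  0.212]
 [ 0.012 -1.     0.002]
 [ 0.212  0.001 -0.977]]
shift tool [ 0.0111 -0.0003  0.003 ] rotvec [ 0.0005 -0.0045  0.0025]
```

Call:
send_rows:
  increments:
    - [0.0049, 0, 0.001, 0, 0, 0, 0.0]
    - [0.0049, 0, 0.001, 0, 0, 0, 0.0]
    - [0.0049, 0, 0.001, 0, 0, 0, 0.0]
    - [0.0049, 0, 0.001, 0, 0, 0, 0.0]
    - [0.0049, 0, 0.001, 0, 0, 0, 0.0]

```text
time_s: 20.7
position: [0.5095, -0.0057, 0.0668]
ee_rot: [3.14, -0.22, 0.013]
force: [-0.4, -0.5, -0.2]
opening: -0.001
```

Call:
send_rows:
  increments:
    - [0.0049, 0, 0.001, 0, 0, 0, 0.0]
    - [0.0049, 0, 0.001, 0, 0, 0, 0.0]
    - [0.0049, 0, 0.001, 0, 0, 0, 0.0]
    - [0.0049, 0, 0.001, 0, 0, 0, 0.0]
    - [0.0049, 0, 0.001, 0, 0, 0, 0.0]

```text
time_s: 21.2
position: [0.5293, -0.0042, 0.0657]
ee_rot: [3.142, -0.207, 0.013]
force: [-5.2, 0.1, 3.3]
opening: -0.001
```

```bash
python3 st.py; python3 goto.py .59 -.0041 .062 .208 .002 -.978 .0095 -1 0; python3 meas.py .48 .66 -.06 .06
```

```text
t 21.2 q [-0.164  0.406  2.004  0.072  0.528  1.335] p [ 0.5293 -0.0042  0.0657] F [-5.2  0.1  3.3] op -0.001
[[ 0.978  0.013  0.206]
 [ 0.013 -1.     0.003]
 [ 0.206  0.    -0.979]]
shift tool [0.0586 0.0007 0.0161] rotvec [-0.0007  0.0021  0.0036]
top 406 z 0.1299 rect ((588.8818969726562, -3.2699451446533203), (43.73344421386719, 61.19637680053711), 88.37213897705078)
scene 475 z 0.1293 rect ((580.8057861328125, -0.3637866973876953), (83.0247573852539, 44.00690841674805), 1.1394641399383545)
```

Call:
send_rows:
  increments:
    - [0.0049, 0, 0.0015, 0, 0, 0, 0.0]
    - [0.0049, 0, 0.0015, 0, 0, 0, 0.0]
    - [0.0049, 0, 0.0015, 0, 0, 0, 0.0]
    - [0.0049, 0, 0.0015, 0, 0, 0, 0.0]
    - [0.0049, 0, 0.0015, 0, 0, 0, 0.0]

```text
time_s: 21.8
position: [0.5509, -0.003, 0.0617]
ee_rot: [-3.14, -0.199, 0.013]
force: [-5.3, -0.8, 4.0]
opening: 0.003
```

Call:
send_rows:
  increments:
    - [0.0049, 0, 0.0015, 0, 0, 0, 0.0]
    - [0.0049, 0, 0.0015, 0, 0, 0, 0.0]
    - [0.0049, 0, 0.0015, 0, 0, 0, 0.0]
    - [0.0049, 0, 0.0015, 0, 0, 0, 0.0]
    - [0.0049, 0, 0.0015, 0, 0, 0, 0.0]

```text
time_s: 22.3
position: [0.573, -0.002, 0.0576]
ee_rot: [-3.139, -0.19, 0.014]
force: [-9.5, -0.8, 8.8]
opening: 0.006
```

```bash
python3 st.py; python3 goto.py .596 -.0041 .062 .208 .002 -.978 .0095 -1 0; python3 meas.py .48 .70 -.06 .06
```

```text
t 22.3 q [-0.145  0.467  1.901  0.058  0.587  1.366] p [ 0.573  -0.002   0.0576] F [-9.5 -0.8  8.8] op 0.006
[[ 0.982  0.014  0.189]
 [ 0.013 -1.     0.005]
 [ 0.189 -0.002 -0.982]]
shift tool [0.0233 0.0024 0.    ] rotvec [-0.0033  0.0196  0.004 ]
top 275 z 0.1302 rect ((642.8552856445312, -1.1970863342285156), (41.56931686401367, 41.65045928955078), 88.22818756103516)
scene 495 z 0.1293 rect ((623.263427734375, 0.9824371337890625), (45.3498649597168, 81.77733612060547), 88.68790435791016)
```

Call:
send_rows:
  increments:
    - [0.006, 0.001, -0.001, 0, 0.006, 0, 0.0]
    - [0.006, 0.001, 0, 0, 0.006, 0, 0.0]
    - [0.006, 0, 0, 0, 0.004, 0, 0.0]
    - [0.006, 0, 0, 0, 0, 0, 0.0]
    - [0.006, 0, 0, 0, 0, 0, 0.0]

```text
time_s: 22.9
position: [0.5952, -0.0025, 0.0601]
ee_rot: [-3.137, -0.189, 0.014]
force: [-15.9, -2.7, -4.4]
opening: -0.0
```

```bash
python3 st.py; python3 goto.py .596 -.0041 .062 .208 .002 -.978 .0095 -1 0; python3 meas.py .48 .70 -.06 .06
```

```text
t 22.9 q [-0.142  0.485  1.849  0.058  0.622  1.371] p [ 0.5952 -0.0025  0.0601] F [-15.9  -2.7  -4.4] op -0.0
[[ 0.982  0.015  0.188]
 [ 0.014 -1.     0.007]
 [ 0.188 -0.005 -0.982]]
shift tool [ 0.0012  0.0016 -0.0018] rotvec [-0.0057  0.0206  0.0043]
top 211 z 0.1305 rect ((668.004638671875, -1.9944515228271484), (42.47840118408203, 32.474212646484375), 86.33422088623047)
scene 528 z 0.1297 rect ((637.36083984375, 4.922275543212891), (49.501121520996094, 101.96600341796875), 78.6211929321289)
```

Call:
send_rows:
  increments:
    - [0.005, 0.0005, 0, 0, 0.004, 0, 0.0]
    - [0.005, 0, 0, 0, 0, 0, 0.0]
    - [0.004, 0, 0, 0, 0, 0, 0.0]

```text
time_s: 23.3
position: [0.595, -0.002, 0.0578]
ee_rot: [-3.135, -0.165, 0.015]
force: [-11.9, -2.2, 7.1]
opening: 0.004
```

```bash
python3 st.py
```

```text
t 23.3 q [-0.14   0.495  1.83   0.053  0.655  1.376] p [ 0.595  -0.002   0.0578] F [-11.9  -2.2   7.1] op 0.004
[[ 0.986  0.017  0.164]
 [ 0.015 -1.     0.009]
 [ 0.164 -0.007 -0.986]]
```

It stops at TCP x = 0.595 with 12–16 N, consistent with the back board. Retreating to check.

Call:
send_rows:
  increments:
    - [-0.01, 0, 0, 0, 0, 0, 0.0]
    - [-0.03, 0, 0, 0, 0, 0, 0.0]
    - [-0.045, 0, -0.01, 0, 0, 0, 0.0]
    - [-0.03, 0, -0.04, 0, 0, 0, 0.0]
    - [0, 0, -0.045, 0, 0, 0, 0.0]

```text
time_s: 23.8
position: [0.4665, -0.0049, 0.1301]
ee_rot: [-3.135, -0.169, 0.015]
force: [1.1, -0.8, -0.7]
opening: -0.0
```

Call:
send_rows:
  increments:
    - [0, 0, -0.045, 0, 0, 0, 0.0]
    - [0, 0.045, -0.02, 0, 0, 0, 0.0]
    - [0, 0.045, 0, 0, 0, 0, 0.0]
    - [0, 0.045, 0, 0, 0, 0, 0.0]
    - [0, 0.045, 0, 0, 0, 0, 0.0]

```text
time_s: 24.3
position: [0.4668, -0.1883, 0.2078]
ee_rot: [3.137, -0.197, 0.029]
force: [0.8, 0.5, -0.2]
opening: 0.003
```

```bash
python3 st.py; python3 - <<'E'
from h import *
for n in ("top","scene"):
    c=capture(n);save(c,n+"9");p=cloud(c)
    for nm,b in dict(green=(.57,.72,-.06,.06),red=(.57,.72,.06,.16),grey=(.57,.72,-.16,-.065),yel=(.57,.72,-.26,-.165)).items():
        m=(c["depth"]>0)&(p[...,2]>.122)&(p[...,2]<.14)&(p[...,0]>b[0])&(p[...,0]<b[1])&(p[...,1]>b[2])&(p[...,1]<b[3])
        q=p[m]
        if len(q)>30:print(n,nm,len(q),q[:,2].mean().round(4),[np.round(v,1) for v in cv2.minAreaRect((q[:,:2]*1000).astype(np.float32))])
t=cv2.imread("pics/top9.png")[110:310,180:440];s=cv2.imread("pics/scene9.png")[190:350,180:380]
t=cv2.resize(t,(520,400),interpolation=3);s=cv2.resize(s,(280,224),interpolation=3)
o=np.zeros((400,800,3),np.uint8);o[:,:520]=t;o[:224,520:]=s;cv2.imwrite("pics/end.png",o)
E
```

```text
t 24.3 q [-0.605  0.157  1.885  0.139  0.942  0.864] p [ 0.4668 -0.1883  0.2078] F [ 0.8  0.5 -0.2] op 0.003
[[ 0.98   0.028  0.196]
 [ 0.028 -1.     0.001]
 [ 0.196  0.005 -0.981]]
top green 581 0.13 [array([644.5,  -1.2]), array([41.7, 81.7]), np.float64(88.3)]
top red 582 0.13 [array([645. ,  95.6]), array([44. , 81.4]), np.float64(89.5)]
top grey 600 0.1299 [array([ 646.8, -103.9]), array([82.7, 44.6]), np.float64(0.4)]
top yel 599 0.1297 [array([ 647.6, -203.7]), array([81.8, 44.9]), np.float64(0.5)]
scene green 529 0.1295 [array([6.445e+02, 2.000e-01]), array([48.3, 82.7]), np.float64(85.4)]
scene red 572 0.1295 [array([645.5,  97.3]), array([46.2, 82.4]), np.float64(89.6)]
scene grey 493 0.1291 [array([ 646.7, -103.1]), array([83.2, 49.7]), np.float64(0.2)]
scene yel 450 0.1291 [array([ 647.8, -202.1]), array([82.5, 48.4]), np.float64(3.5)]
```

View pics/end.png

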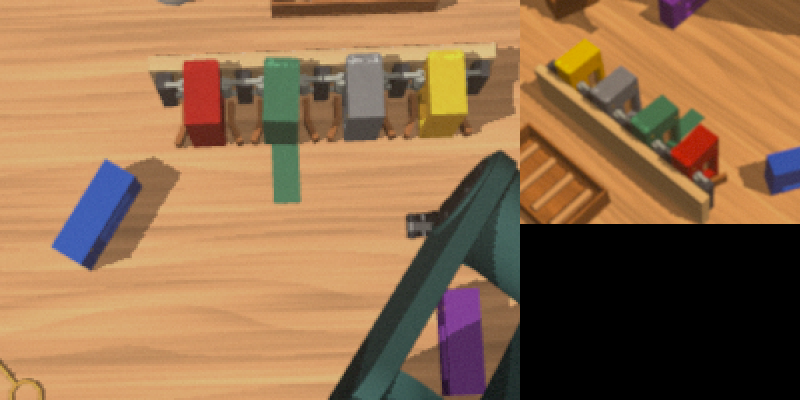

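The end picture shows green in its lane between red and grey, with the others unmoved. By the numbers it is about 1.4 mm short and yawed about −2°. I'll square it with a second nudge on the −y side of the back edge.

```bash
python3 goto.py .467 -.018 .20 .208 .002 -.978 .0095 -1 0
```

```text
shift tool [ 0.0012 -0.1749  0.0071] rotvec [0.0054 0.0109 0.014 ]
```

Call:
send_rows:
  increments:
    - [0, -0.043, 0, 0, 0, 0, 0.0]
    - [0, -0.043, 0, 0, 0, 0, 0.0]
    - [0, -0.043, 0, 0, 0, 0, 0.0]
    - [0, -0.04, 0, 0, 0, 0, 0.0]
    - [0, 0, 0, 0, 0, 0, 0.0]

```text
time_s: 24.9
position: [0.472, -0.0239, 0.2098]
ee_rot: [3.129, -0.214, 0.013]
force: [-0.4, -0.9, -1.0]
opening: 0.002
```

```bash
python3 st.py; python3 goto.py .52 -.018 .066 .208 .002 -.978 .0095 -1 0
```

```text
t 24.9 q [-0.227  0.091  1.964  0.05   0.876  1.304] p [ 0.472  -0.0239  0.2098] F [-0.4 -0.9 -1. ] op 0.002
[[ 0.977  0.011  0.213]
 [ 0.013 -1.    -0.01 ]
 [ 0.213  0.013 -0.977]]
shift tool [ 0.0164 -0.0072  0.1507] rotvec [ 0.0122 -0.0046  0.0037]
```

Call:
send_rows:
  increments:
    - [0, -0.005, 0.035, 0.012, 0, 0.003, 0.0]
    - [0, 0, 0.035, 0, 0, 0, 0.0]
    - [0, 0, 0.035, 0, 0, 0, 0.0]
    - [0, 0, 0.035, 0, 0, 0, 0.0]
    - [0, 0, 0, 0, 0, 0, 0.0]

```text
time_s: 25.4
position: [0.5125, -0.0189, 0.0747]
ee_rot: [3.136, -0.234, 0.017]
force: [-1.0, 0.6, -0.2]
opening: -0.004
```

```bash
python3 st.py; python3 goto.py .575 -.017 .064 .208 .002 -.978 .0095 -1 0
```

```text
t 25.4 q [-0.205  0.366  2.054  0.097  0.493  1.269] p [ 0.5125 -0.0189  0.0747] F [-1.   0.6 -0.2] op -0.004
[[ 0.973  0.016  0.232]
 [ 0.017 -1.    -0.002]
 [ 0.232  0.005 -0.973]]
shift tool [ 0.0583 -0.0009  0.025 ] rotvec [ 0.0039 -0.0247  0.0075]
```

Call:
send_rows:
  increments:
    - [0.014, 0, 0.006, 0.004, -0.02, 0.004, 0.0]
    - [0.014, 0, 0.006, 0, 0, 0, 0.0]
    - [0.014, 0, 0.005, 0, 0, 0, 0.0]
    - [0.01, 0, 0.004, 0, 0, 0, 0.0]
    - [0, 0, 0, 0, 0, 0, 0.0]

```text
time_s: 25.9
position: [0.5737, -0.0198, 0.0707]
ee_rot: [3.139, -0.222, 0.013]
force: [0.4, 0.5, -0.0]
opening: 0.002
```

```bash
python3 st.py; python3 goto.py .596 -.016 .064 .208 .002 -.978 .0095 -1 0
```

```text
t 25.9 q [-0.181  0.438  1.916  0.074  0.57   1.319] p [ 0.5737 -0.0198  0.0707] F [ 0.4  0.5 -0. ] op 0.002
[[ 0.975  0.012  0.22 ]
 [ 0.012 -1.     0.   ]
 [ 0.22   0.002 -0.976]]
shift tool [ 0.0203 -0.0036  0.0114] rotvec [ 0.0018 -0.0122  0.0032]
```

Call:
send_rows:
  increments:
    - [0.01, -0.003, 0.005, 0, 0, 0, 0.0]
    - [0.007, 0, 0.003, 0, 0, 0, 0.0]
    - [0.006, 0, 0.001, 0, 0, 0, 0.0]
    - [0.006, 0, 0.0, 0, 0, 0, 0.0]
    - [0.008, 0, 0.0, 0, 0, 0, 0.0]

```text
time_s: 26.4
position: [0.5948, -0.0152, 0.066]
ee_rot: [3.141, -0.189, 0.016]
force: [-20.4, -5.5, 11.3]
opening: 0.002
```

Call:
send_rows:
  increments:
    - [0.009, 0, 0.0, 0, 0, 0, 0.0]
    - [0.009, 0, 0, 0, 0, 0, 0.0]

```text
time_s: 26.6
position: [0.5946, -0.0142, 0.0645]
ee_rot: [-3.14, -0.155, 0.018]
force: [-19.9, -5.7, 14.0]
opening: -0.002
```

```bash
python3 st.py; cat > fin.py <<'E'
from h import *
for n in ("top","scene"):
    c=capture(n);save(c,n+"10");p=cloud(c)
    for nm,b in dict(green=(.57,.72,-.06,.06),red=(.57,.72,.06,.16),grey=(.57,.72,-.16,-.065)).items():
        m=(c["depth"]>0)&(p[...,2]>.122)&(p[...,2]<.136)&(p[...,0]>b[0])&(p[...,0]<b[1])&(p[...,1]>b[2])&(p[...,1]<b[3])
        k=c["color"].astype(int)
        if nm=="green": m&=(k[...,1]>k[...,0]+8)
        q=p[m]
        if len(q)>30:print(n,nm,len(q),q[:,2].mean().round(4),[np.round(v,1) for v in cv2.minAreaRect((q[:,:2]*1000).astype(np.float32))],q[:,:2].mean(0).round(4))
E
python3 fin.py
```

```text
t 26.6 q [-0.158  0.487  1.817  0.045  0.685  1.362] p [ 0.5946 -0.0142  0.0645] F [-19.9  -5.7  14. ] op -0.002
[[ 0.988  0.018  0.154]
 [ 0.018 -1.     0.004]
 [ 0.154 -0.001 -0.988]]
top green 63 0.1298 [array([678.3,  -2.4]), array([42. , 12.2]), np.float64(84.6)] [ 0.6789 -0.0053]
top red 572 0.1299 [array([645. ,  96.3]), array([81.1, 44.2]), np.float64(0.8)] [0.6439 0.0962]
top grey 336 0.1296 [array([ 647.2, -103.8]), array([82.6, 44.7]), np.float64(0.4)] [ 0.656  -0.1097]
scene green 505 0.1293 [array([645.4,   1.2]), array([46.5, 82.2]), np.float64(85.3)] [0.6474 0.0026]
scene red 573 0.1296 [array([645.5,  97.1]), array([47.4, 82.5]), np.float64(89.6)] [0.6471 0.0989]
scene grey 489 0.1294 [array([ 647.2, -101.9]), array([82. , 48.2]), np.float64(1.3)] [ 0.6482 -0.1003]
```

Call:
send_rows:
  increments:
    - [-0.01, 0, 0, 0, 0, 0, 0.0]
    - [-0.03, 0, 0, 0, 0, 0, 0.0]
    - [-0.045, 0, -0.01, 0, 0, 0, 0.0]
    - [-0.03, 0, -0.04, 0, 0, 0, 0.0]
    - [0, 0, -0.045, 0, 0, 0, 0.0]

```text
time_s: 27.2
position: [0.4562, -0.0153, 0.1354]
ee_rot: [-3.137, -0.139, 0.019]
force: [0.9, 0.8, 0.3]
opening: -0.003
```

Call:
send_rows:
  increments:
    - [0, 0, -0.045, 0, 0, 0, 0.0]
    - [0, 0.045, -0.02, 0, 0, 0, 0.0]
    - [0, 0.045, 0, 0, 0, 0, 0.0]
    - [0, 0.045, 0, 0, 0, 0, 0.0]
    - [0, 0.045, 0, 0, 0, 0, 0.0]

```text
time_s: 27.7
position: [0.4511, -0.1952, 0.2088]
ee_rot: [-3.141, -0.15, 0.032]
force: [1.2, -0.5, 0.6]
opening: -0.0
```

```bash
python3 st.py|head -1; sed -i 's/\*\*0//' fin.py; python3 fin.py; python3 - <<'E'
from h import *
c=capture("top");p=cloud(c)
for nm,y0,y1 in (("green",-.06,.06),("red",.06,.16),("grey",-.16,-.065)):
    m=(c["depth"]>0)&(p[...,2]>.122)&(p[...,2]<.136)&(p[...,0]>.57)&(p[...,0]<.72)&(p[...,1]>y0)&(p[...,1]<y1);q=p[m]
    # side edges: mid y per x bin -> yaw ; front/back x per y bin
    xs=np.arange(.612,.682,.006);mid=[(q[abs(q[:,0]-x)<.003][:,1].min()+q[abs(q[:,0]-x)<.003][:,1].max())/2 for x in xs]
    f=np.polyfit(xs-.646,mid,1);ys=np.linspace(f[1]-.016,f[1]+.016,6)
    print(nm,"yaw",f[0].round(4),"y",f[1].round(4),"front",[q[abs(q[:,1]-y)<.003][:,0].max().round(4) for y in ys],"back",[q[abs(q[:,1]-y)<.003][:,0].min().round(4) for y in ys])
E
```

```text
t 27.7 q [-0.619  0.16   1.87   0.109  0.995  0.866] p [ 0.4511 -0.1952  0.2088] F [ 1.2 -0.5  0.6] op -0.0
top green 554 0.1299 [array([644. ,  -1.1]), array([41.8, 79.4]), np.float64(88.2)] [ 0.6443 -0.001 ]
top red 580 0.1299 [array([645.2,  96.1]), array([81.8, 44.5]), np.float64(0.4)] [0.6434 0.0961]
top grey 585 0.1298 [array([ 646.9, -103.9]), array([82.2, 44.6]), np.float64(0.3)] [ 0.6459 -0.1036]
scene green 485 0.1293 [array([6.464e+02, 1.000e-01]), array([47. , 79.4]), np.float64(87.3)] [0.6485 0.0026]
scene red 580 0.1295 [array([644.9,  98.1]), array([45.8, 82.7]), np.float64(89.7)] [0.647 0.099]
scene grey 483 0.1293 [array([ 646.6, -101.7]), array([82.4, 47.9]), np.float64(0.2)] [ 0.6482 -0.1005]
green yaw -0.0294 y -0.0013 front [np.float64(0.6831), np.float64(0.6828), np.float64(0.6862), np.float64(0.6862), np.float64(0.6857), np.float64(0.6856)] back [np.float64(0.6041), np.float64(0.6042), np.float64(0.6046), np.float64(0.6041), np.float64(0.6049), np.float64(0.6062)]
red yaw -0.0018 y 0.0961 front [np.float64(0.684), np.float64(0.6844), np.float64(0.6833), np.float64(0.6845), np.float64(0.6841), np.float64(0.6849)] back [np.float64(0.6046), np.float64(0.6053), np.float64(0.6052), np.float64(0.6041), np.float64(0.6038), np.float64(0.605)]
grey yaw 0.0052 y -0.1036 front [np.float64(0.6881), np.float64(0.6876), np.float64(0.6886), np.float64(0.6887), np.float64(0.686), np.float64(0.6856)] back [np.float64(0.6069), np.float64(0.6069), np.float64(0.6056), np.float64(0.607), np.float64(0.6072), np.float64(0.6064)]
```

```bash
python3 -c "
from bench import *;print(close_job())"
```

```text
the job is handed in; nothing more can be done
None
```

The green core box half is standing in the green-marked lane, pushed past the clip to a firm stop, and the job is handed in at about 28 s. I tipped it up with a tilted grip and stood it on the bench to regrasp it from the top. I then stood it at the lane mouth with the beaded edge towards the rack, released it, and pushed it in with shut fingers.

**Last checks:**
- **Upright:** its top face is 130 mm above the bench, so it stands level.
- **Fully home:** its front and back edges line up with red and grey to within about 1–2 mm. A second push at 20 N did not move it further.
- **Neighbours:** red and grey measured unmoved after the final push. Yellow was last measured after the first push, also unmoved.
- **Vent rod, mallet and weight:** I did not re-measure these; no move went near them.
- **Robot:** it is clear of everything.

**Not perfect:** the half sits about 2 mm to the left of the lane's middle line and is turned about 2° from square. The second push was meant to square it, but it stayed as it was. That looks like free play in the lane, so I left it.

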